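# Put the feldspar away and walk the sticky shutter home

## Robot

A 6-joint arm with a two-finger parallel gripper is mounted at the origin on a cart in front of the work surface, level with it; the furniture and walls round the work are solid. World frame = base frame: x ahead of the robot, y to its left, z up, the work surface at z = 0. Lengths are in m, angles in rad, forces in N, time in s.
With the tool pointing down it reaches from about 0.3 to 0.75 m from the base axis. Payload 8.5 kg.
Tool frame: the origin (TCP) lies midway between the tips of the shut fingers; the grasp point (between the pads) lies 19 mm behind it; z points along the fingers, x is the direction in which the jaws open and shut, and the axes are right-handed (so a half turn about z gives the same grasp; the last joint's range is limited). The gripper opens to 85 mm and grips with 20 to 120 N. Pads are 22 mm wide; open, the fingers measure 114 mm over their backs; the gripper's body (76 mm by 85 mm) begins 54 mm behind the grasp point. The pads swing forward as they close: fully open they stand 13 mm farther back than shut.
Start: joints at [0.961, 0.381, 1.297, -0, 1.464, -0.215], TCP at [0.212, 0.508, 0.231] pointing down, gripper open.
Joint ranges: [-3.11, 3.11], [-0.89, 2.33], [0.22, 2.48], [-1.42, 4.56], [0.17, 2.85], [-2.88, 2.88]. Speed limits (rad/s): [2.39, 2.39, 3.14, 3.14, 3.14, 3.14].

## Interface

Orientations are given as a unit quaternion [w, x, y, z].
In Python, from rig import manip gives the robot as it stands.
- The arm moves only by the shell command python3 -m jog 'ROWS' [OPENING] [FORCE]. ROWS is a JSON object of lists of equal length, an entry for each row: "linear": the shift along the world's x, y, z in m, a list of three; "turn": the turn about the world's z in degrees. In form: {"linear": [[tx, ty, tz], ...], "turn": [turn, ...]}. A call has 1 to 8 rows; each row shifts and turns the pose as measured when the row begins; what a row does not reach is not made up. A row lasts 1/8 s, in which the tool goes at most 62.5 mm and 10.7 degrees, less where a joint would pass 70% of its speed; a pose out of reach is approached as far as the arm can. A call with a gripper value outside its range is refused whole. OPENING is the opening, from 0 (shut) to 1 (fully open), set as the call begins (- or left out, the last holds). The fingers move at their own pace and stop on an object; FORCE is the grip in N (left out, the last holds). Time passes only in rows, so rows that do not move let the fingers close. It gives the time, the measured TCP pose, the force and the opening at its end, in the units of the state.
- manip.get_state(): the state, without advancing time (a new reading comes with each control period).
- manip.capture(name): name is "scene" or "side" or "wrist"; returns a dict with "img" (480x640x3 uint8, red, green, blue), "fx", "fy", "cx", "cy" (pixels), "rvec" (rotation vector, rad) and "tvec" (3), from world to camera coordinates, as OpenCV has them. Camera axes: x right, y down, z forward; pixel columns grow to the right and rows downward; lengths in m; the calibration is good to about 2 mm. A picture is of the moment at which its call begins. There is no depth.
- manip.sign_off(): hands the job in, once; it reports no verdict.
The state is a dict: "t": time; "joint_pos": joint angles; "qvel": joint speeds; "joint_efforts": joint torques, N m; "eef_pos": TCP position; "orientation": TCP orientation; "ft_force": force on the tool from outside, world axes, zero at the start; "wrist_torque": the same for the moment, N m; "gripper_width": finger opening in m.
Only numpy, scipy, OpenCV 4.12 (cv2) and the standard library are available. Lean on these libraries where they do the work, as an engineer would, in place of code of your own. Each camera call takes 0.05 s, during which the arm holds its last target.

## Task

Put the pink feldspar into the open bay of the wooden specimen tray, beside the yellow rock and low enough for the shutter to pass over it; then push the white shutter fully closed by its two red studs, until it is home against the far wall at both ends, and finish with a steady push of about 10 N on a stud for half a second to seat it. The shutter racks and jams if one end gets ahead, so walk it along with pushes at one stud and then the other and ease off as soon as it binds instead of forcing it. Leave everything else where it is.

Things in the scene. Friction and masses are not known exactly. Their poses are not given: they have to be found in the camera images.
- tray: Wooden specimen tray, fixed, 68 mm high; x axis points the way the shutter closes (away from the robot), y left, z up. Origin on the worktop; reaches x -128 to +100, y -115 to +115 mm. Near half: solid deck under a fixed hood (x -122 to -24 mm, top z 68 mm), where the shutter's rear hides. Aluminium guides on both sides (top z 68, inner edges y +-99 mm) overhang the shutter's ends.
- bay (a point): Middle of the floor of the tray's bay, at tray x 47, y 0, z 5 mm; axes as the tray's. The bay spans tray x 0 to 94 mm and y -94 to +94 mm; at the start the shutter covers its near part and leaves 74 to 84 mm (along x) open.
- stop (a point): Middle of the inner face of the tray's far wall, with a thin rubber strip: the stop for the shutter's leading edge: tray x 94, y 0, z 60 mm; the wall's top is at z 68 mm.
- shutter: White board 130 (x) x 192 (y) x 8 mm, captive; slides along the tray's x on ledges 52 mm above the worktop; 0.34 to 0.59 kg. Origin on its underside, on its centre line, 62 mm behind the leading edge. Shoes 46 mm long at its front corners run in the guides with play that varies: pushed at one stud it turns 0.05 to 0.11 rad, then jams; pushing the lagging stud frees it. A push at a stud meets 3 to 10 N while it moves; over 25 N damages it.
- stud_left (a point): Left red push stud on the shutter, an upright polished, slippery round pin 16 mm in diameter from 60 to 88 mm above the worktop (20 mm stick out above hood and guides). This point is on its axis, 14 mm below its top, 44 mm ahead of the shutter's origin and 82 mm left. Home: tray x = 76 mm, 18 mm short of the stop.
- stud_right (a point): The same for the right red stud, 82 mm right of the shutter's centre line. Home: tray x = 76 mm, 18 mm short of the stop.
- feldspar_center (a point): Centre (half-way up) of the loose pink feldspar specimen, a blocky rock 51 (x) x 57 (y) x 42 mm high, 0.18 kg, standing on the worktop right of the tray, with tall fixed terrain models over 100 mm away to its right and beyond it; axes are the rock's.
- sulphur_center (a point): Centre (half-way up) of the loose yellow sulphur specimen, 50 x 59 x 43 mm high, already lying in the right part of the bay; stays there.
- granite: Rounded pinkish-grey granite cobble 69 x 104 x 67 mm, bystander; origin at the centre of its underside.
- jasper: Dark red jasper rock 82 x 98 x 65 mm, bystander; origin at the centre of its underside.
- olivine: Olive-brown rock 58 x 70 x 42 mm, bystander; origin at the centre of its underside.
- feldspar: The same feldspar specimen as a body; origin at the centre of its underside.
Things that resemble listed ones, but are neither listed nor needed, are in the scene too. Leave any blue look-alike of the part that bears sulphur_center alone. What is shaped like the feldspar but orange is not meant.

How it is judged:
By the outcome, as a careful person would: the job done as asked, in the order asked, and still so for the second after the job is handed in, with the robot touching nothing.
It also fails if it takes over 70 s, if anything falls off the work surface, if the arm or the gripper's body presses on something with over 40 N, if the wrist force passes 120 N, or if a joint passes its speed limit or range.

## Working session

There is one attempt and no reset: what is moved stays moved. The work goes in short steps, Python scripts to look and compute and a shell command to move; the robot and the scene stay as the last step left them, time stands still between calls to the robot, and variables do not carry over. Pictures are saved under pics/ and viewed, and the job is handed in when it is done.

```bash
mkdir -p pics; cat > h.py <<'E'
import numpy as np,cv2
from rig import manip
def cap(n,f=None):
    c=manip.capture(n)
    if f: cv2.imwrite('pics/'+f,c['img'][:,:,::-1])
    return c
def ray(c,u,v):
    R=cv2.Rodrigues(np.array(c['rvec'],float))[0];t=np.array(c['tvec'],float).ravel()
    d=R.T@np.array([(u-c['cx'])/c['fx'],(v-c['cy'])/c['fy'],1]);o=-R.T@t
    return o,d
def onz(c,u,v,z):
    o,d=ray(c,u,v);return o+d*(z-o[2])/d[2]
def proj(c,p):
    R=cv2.Rodrigues(np.array(c['rvec'],float))[0];q=R@np.array(p)+np.array(c['tvec']).ravel()
    return [c['fx']*q[0]/q[2]+c['cx'],c['fy']*q[1]/q[2]+c['cy']]
def tri(c1,p1,c2,p2):
    o1,d1=ray(c1,*p1);o2,d2=ray(c2,*p2)
    s=np.linalg.lstsq(np.c_[d1,-d2],o2-o1,rcond=None)[0]
    a,b=o1+d1*s[0],o2+d2*s[1];return (a+b)/2,np.linalg.norm(a-b)
E
python3 - <<'E'
from h import *
for n in('scene','side','wrist'):
    c=cap(n,n+'0.png');o,d=ray(c,320,240);print(n,o.round(3),d.round(3),c['fx'])
s=manip.get_state();print({k:np.round(v,3) for k,v in s.items()})
E
```

```text
scene [-0.191  1.089  1.178] [ 0.377 -0.645 -0.665] 443.6046889508711
side [ 0.523 -1.397  1.232] [-0.04   0.765 -0.643] 572.8360572042615
wrist [0.135 0.538 0.374] [ 0.304 -0.118 -0.945] 383.5679401987182
{'t': np.float64(0.15), 'joint_pos': array([ 0.961,  0.381,  1.298,  0.   ,  1.464, -0.215]), 'qvel': array([ 0.002, -0.001, -0.002, -0.001,  0.   , -0.001]), 'joint_efforts': array([ 3.0000e-03, -4.4862e+01, -2.3135e+01, -0.0000e+00,  4.0000e-03,
        0.0000e+00]), 'eef_pos': array([0.211, 0.508, 0.231]), 'orientation': array([ 0.   ,  0.832,  0.555, -0.   ]), 'ft_force': array([ 0.068, -0.351,  0.34 ]), 'wrist_torque': array([ 0.032, -0.026,  0.01 ]), 'gripper_width': np.float64(0.085)}
```

View pics/scene0.png

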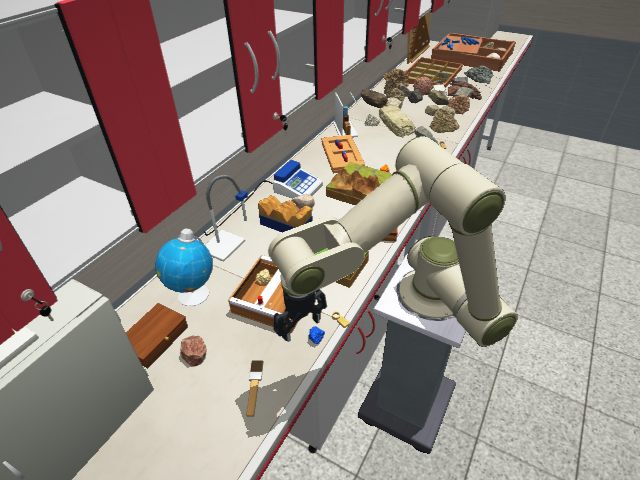

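View pics/side0.png

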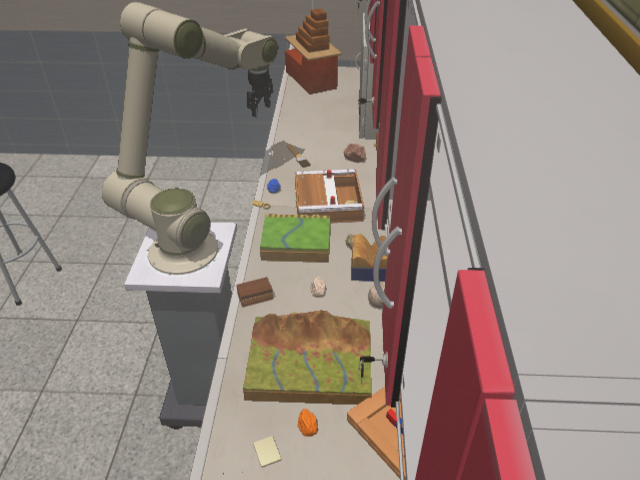

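View pics/wrist0.png

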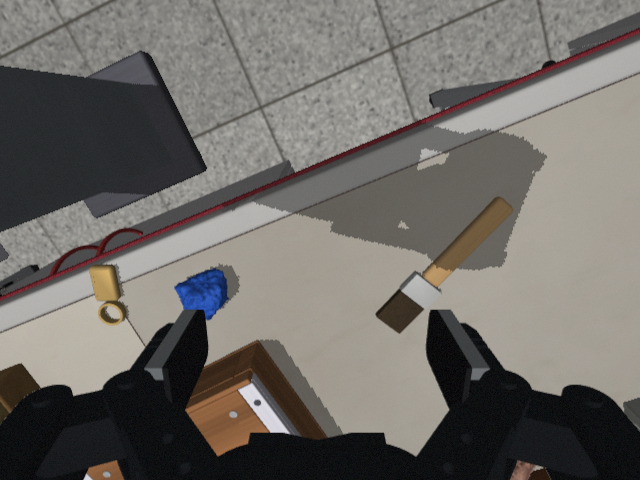

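```bash
python3 - <<'E'
from h import *
c=cv2.imread('pics/side0.png')
cv2.imwrite('pics/sidecrop.png',cv2.resize(c[130:320,230:430],None,fx=3.15,fy=3.15,interpolation=cv2.INTER_CUBIC))
c=manip.capture('side')
for n,p,z in[('pink',(318,287),.02),('gran',(377,295),.03),('oliv',(352,240),.02),('tray nearright',(299,218),0),('tray nl',(294,178),.068),('farl',(357,171),.068),('fr',(362,210),.068)]:print(n,onz(c,*p,z).round(3))
E
```

```text
pink [ 0.452 -0.174  0.02 ]
gran [ 0.627 -0.21   0.03 ]
oliv [0.553 0.05  0.02 ]
tray nearright [0.367 0.186 0.   ]
tray nl [0.339 0.334 0.068]
farl [0.568 0.389 0.068]
fr [0.584 0.151 0.068]
```

View pics/sidecrop.png

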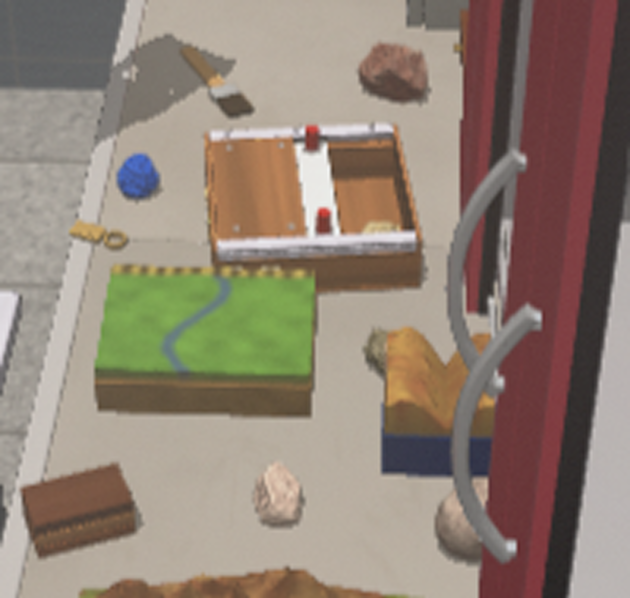

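```bash
python3 -m jog '{"linear":[[0.03,-0.045,0.02],[0.03,-0.045,0.02],[0.03,-0.045,0.02],[0.03,-0.045,0.01],[0.03,-0.045,0],[0.02,-0.01,0],[0,0,0]],"turn":[9,9,9,8,0,0,0]}'
python3 - <<'E'
from h import *
c=cap('wrist','w1.png');cap('side','s1.png')
E
```

```text
t: 1.08
eef_pos: [0.3844, 0.2651, 0.3015]
orientation: [0.002, 0.619, 0.785, -0.001]
ft_force: [0.3, 0.1, -0.1]
gripper_width: 0.0854
```

View pics/w1.png

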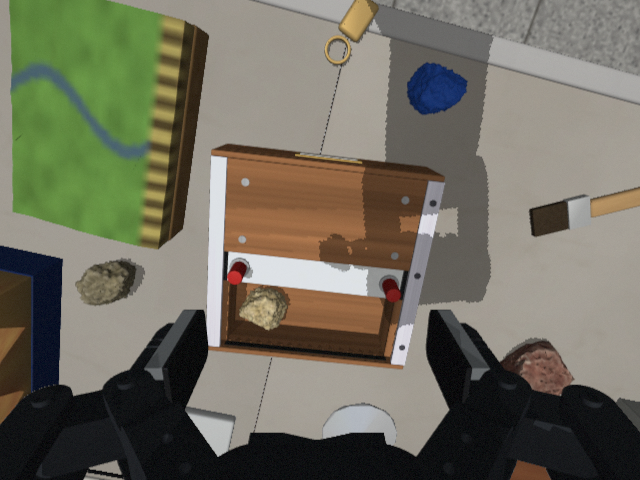

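```bash
python3 - <<'E'
from h import *
c=cv2.imread('pics/w1.png')
cv2.imwrite('pics/w1c.png',cv2.resize(c[135:375,195:450],None,fx=2.4*1.3,fy=2.4,interpolation=cv2.INTER_CUBIC)[:600,:796])
E
```

```text
(no output)
```

View pics/w1c.png

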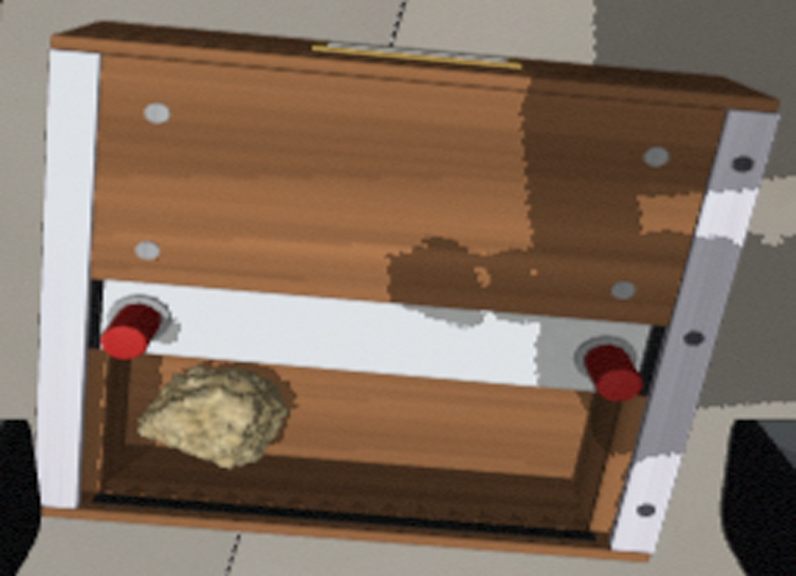

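```bash
python3 - <<'E'
from h import *
c=manip.capture('wrist')
def P(x,y,z): return onz(c,195+x/3.12,135+y/2.4,z)
pts=dict(hoodR=((97,278),(-24,-99)),hoodL=((668,325),(-24,99)),grRi=((78,508),(100,-99)),grLi=((612,550),(100,99)),ro=((50,50),(-122,-115)),lo=((778,114),(-122,115)),fro=((40,510),(100,-115)),flo=((652,558),(100,115)))
W=[];T=[]
for k,(u,t) in pts.items(): w=P(*u,.068)[:2];W.append(w);T.append(np.array(t)/1000);print(k,w.round(4))
W=np.array(W);T=np.array(T)
A=W-W.mean(0);B=T-T.mean(0)
H=B.T@A;yaw=np.arctan2(H[0,1]-H[1,0],H[0,0]+H[1,1])
R=np.array([[np.cos(yaw),-np.sin(yaw)],[np.sin(yaw),np.cos(yaw)]]);o=W.mean(0)-R@T.mean(0)
print('yaw deg',np.degrees(yaw),'o',o, 'res',(W-(T@R.T+o)).round(4).tolist())
for n,u,z in[('studR',(128,342),.088),('studL',(620,385),.088),('sul',(215,418),.03),('sulL',(290,405),.025),('edgeR',(172,356),.06),('edgeL',(560,388),.06)]:
    print(n,(R.T@(P(*u,z)[:2]-o)*1000).round(1))
np.savez('tray.npz',R=R,o=o,yaw=yaw)
for p in[(.047,.02),(.052,.015)]:print(p,o+R@np.array(p))
E
```

```text
hoodR [0.4636 0.1864]
hoodL [0.4395 0.38  ]
grRi [0.5815 0.1986]
grLi [0.5577 0.3964]
ro [0.3697 0.1562]
lo [0.3411 0.3847]
fro [0.586  0.1852]
flo [0.5585 0.4123]
yaw deg 7.127468287243284 o [0.47379975 0.2857885 ] res [[0.0013, 0.0018], [0.0018, -0.0011], [-0.0038, -0.0013], [-0.0031, -0.0001], [0.0027, -0.0003], [0.0026, -0.0001], [-0.0013, 0.0011], [-0.0002, -0.0]]
studR [ -2.6 -81.9]
studL [-1.  81.1]
sul [ 63.7 -56.7]
sulL [ 55.8 -28.4]
edgeR [ 16.2 -71.2]
edgeL [16.6 67.8]
(0.047, 0.02) [0.51795501 0.31146558]
(0.052, 0.015) [0.52353676 0.3071246 ]
```

```bash
python3 -m jog '{"linear":[[0,-0.06,0],[0,-0.06,0],[0,-0.06,0],[0,-0.06,0],[0,-0.06,0],[0,-0.06,0],[0,-0.06,0],[0,0,0]],"turn":[0,0,0,0,0,0,0,0]}'
python3 - <<'E'
from h import *
c=cap('wrist','w2.png');print({k:np.round(v,3) for k,v in manip.get_state().items()})
E
```

```text
t: 2.22
eef_pos: [0.3782, -0.158, 0.3018]
orientation: [0.002, 0.611, 0.792, -0.0]
ft_force: [0.4, 0.7, -0.0]
gripper_width: 0.0851
{'t': np.float64(2.275), 'joint_pos': array([-0.683,  0.076,  1.504, -0.   ,  1.557, -2.512]), 'qvel': array([ 0.058, -0.023,  0.014,  0.003,  0.004,  0.019]), 'joint_efforts': array([ -2.18 , -27.046, -24.372,  -0.114,  -0.118,  -0.177]), 'eef_pos': array([ 0.378, -0.156,  0.302]), 'orientation': array([ 0.002,  0.61 ,  0.792, -0.   ]), 'ft_force': array([ 0.444,  0.176, -0.342]), 'wrist_torque': array([-0.016, -0.019, -0.038]), 'gripper_width': np.float64(0.085)}
```

View pics/w2.png

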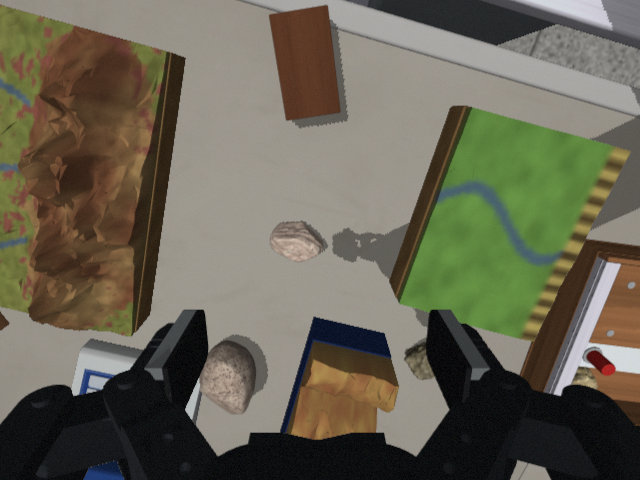

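```bash
python3 - <<'E'
from h import *
c=manip.capture('wrist');im=c['img']
cr=im[200:280,250:350]
cv2.imwrite('pics/w2c.png',cv2.resize(cr,None,fx=7,fy=7,interpolation=cv2.INTER_CUBIC)[:,:,::-1])
hsv=cv2.cvtColor(im,cv2.COLOR_RGB2HSV)
print(hsv[240,297],hsv[215,300],hsv[270,240])
sub=im.astype(int);m=((sub[:,:,0]-sub[:,:,2])>28).astype(np.uint8);m[:205]=0;m[275:]=0;m[:,:255]=0;m[:,345:]=0
m=cv2.morphologyEx(m,cv2.MORPH_CLOSE,np.ones((5,5)))
cs,_=cv2.findContours(m,0,1);k=max(cs,key=cv2.contourArea)
print(cv2.contourArea(k),cv2.boundingRect(k),cv2.minAreaRect(k))
hull=cv2.convexHull(k)[:,0]
W=np.array([onz(c,*p,.021)[:2] for p in hull])*1000
r=cv2.minAreaRect(W.astype(np.float32));print(r)
for a in range(0,180,15):
    d=np.array([np.cos(np.radians(a)),np.sin(np.radians(a))]);s=W@d;print(a,round(np.ptp(s),1),round((s.max()+s.min())/2,1))
E
```

```text
[ 15  48 195] [ 18  24 158] [ 20  20 156]
959.0 (269, 229, 47, 32) ((291.9352722167969, 244.9588165283203), (31.997243881225586, 42.843772888183594), 77.47119140625)
((454.4139404296875, -167.37026977539062), (39.70145797729492, 50.44279479980469), 27.880565643310547)
0 39.7 452.5
15 38.8 395.1
30 40.5 309.5
45 47.1 201.9
60 53.0 81.9
75 56.0 -43.7
90 56.8 -167.1
105 53.7 -279.2
120 50.2 -372.1
135 46.5 -438.7
150 42.9 -475.3
165 40.6 -479.2
```

View pics/w2c.png

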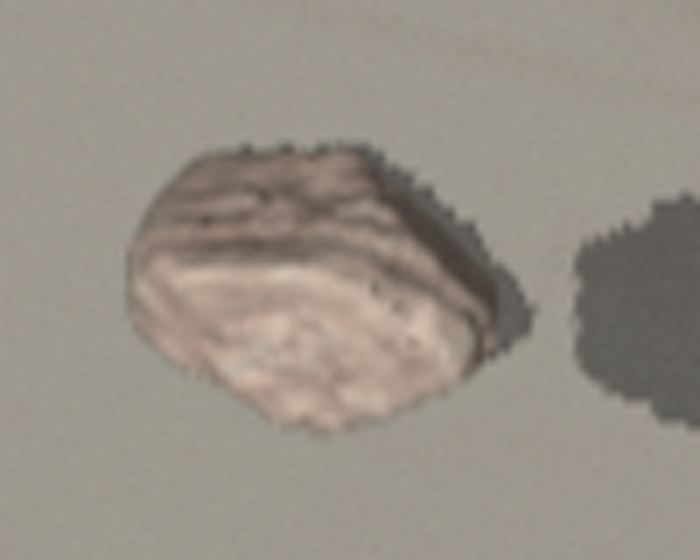

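```bash
python3 -m jog '{"linear":[[0.01,-0.005,-0.05],[0.0,-0.005,-0.05],[0,0,-0.03],[0,0,0]],"turn":[0,0,0,0]}'
python3 - <<'E'
from h import *
c=cap('wrist','w3.png');print(proj(c,(.455,-.17,.02)),proj(c,(.455,-.17,0)))
u,v=map(int,proj(c,(.455,-.17,.02)))
im=c['img'];cv2.imwrite('pics/w3c.png',cv2.resize(im[max(v-75,0):v+75,u-100:u+100],None,fx=4,fy=4,interpolation=cv2.INTER_CUBIC)[:,:,::-1]);print(u-100,v-75)
E
```

```text
t: 2.82
eef_pos: [0.3897, -0.1574, 0.1706]
orientation: [0.005, 0.605, 0.796, 0.0]
ft_force: [0.4, -0.1, 0.5]
gripper_width: 0.0856
[np.float64(283.07989612540047), np.float64(284.4493608541251)] [np.float64(285.0874378699484), np.float64(274.573878283205)]
183 209
```

View pics/w3c.png

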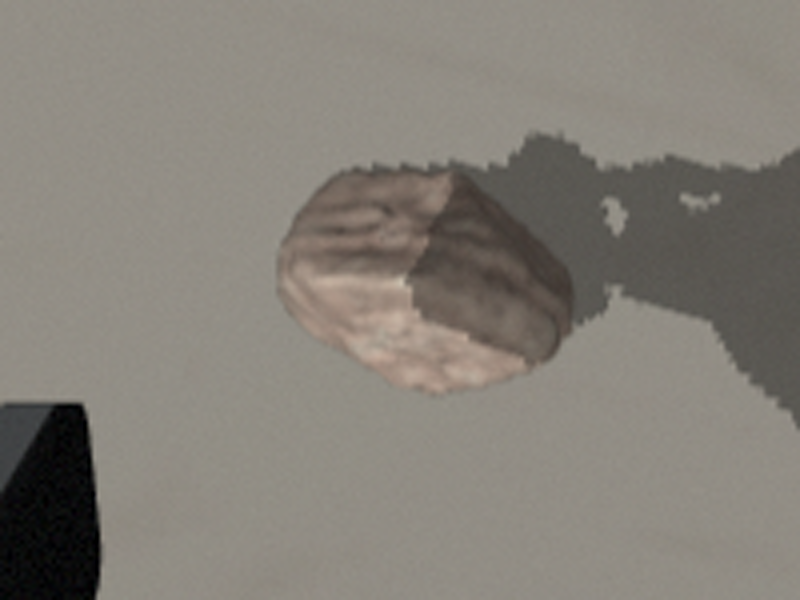

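```bash
python3 - <<'E'
from h import *
c=manip.capture('wrist')
pts=[(278,270,.025),(295,225,.02),(350,170,.008),(455,168,.008),(500,205,.01),(570,285,.02),(572,325,.025),(545,365,.035),(435,393,.038),(380,375,.038),(300,310,.03)]
W=np.array([onz(c,183+x/4,209+y/4,z)[:2]*1000 for x,y,z in pts]);print(W.round(0).tolist())
print(cv2.minAreaRect(W.astype(np.float32)))
best=[]
for a in range(0,180,10):
    d=np.array([np.cos(np.radians(a)),np.sin(np.radians(a))]);s=W@d;print(a,round(np.ptp(s),1),round((s.max()+s.min())/2,1))
R=cv2.Rodrigues(np.array(c['rvec']))[0];print('img right in world',R[0].round(2))
cs=cap('side','s3.png');u,v=map(int,proj(cs,(.455,-.17,.02)));im=cs['img'];print(u,v)
cv2.imwrite('pics/s3c.png',cv2.resize(im[v-30:v+30,u-40:u+40],None,fx=8,fy=8,interpolation=cv2.INTER_CUBIC)[:,:,::-1])
E
```

```text
[[454.0, -197.0], [445.0, -196.0], [435.0, -188.0], [429.0, -167.0], [433.0, -155.0], [443.0, -137.0], [449.0, -135.0], [455.0, -139.0], [466.0, -160.0], [465.0, -171.0], [459.0, -190.0]]
((447.6083679199219, -165.61874389648438), (59.93070983886719, 35.809906005859375), 73.66299438476562)
0 36.9 447.1
10 37.6 412.0
20 38.4 363.7
30 41.5 303.5
40 46.6 235.6
50 50.2 160.6
60 55.1 80.3
70 59.0 -2.6
80 61.0 -85.4
90 62.1 -166.0
100 62.0 -241.9
110 60.0 -310.4
120 57.3 -368.9
130 52.9 -416.3
140 46.9 -450.9
150 40.5 -472.5
160 36.6 -478.1
170 36.2 -469.2
img right in world [-0.27  0.96 -0.01]
319 286
```

View pics/s3c.png

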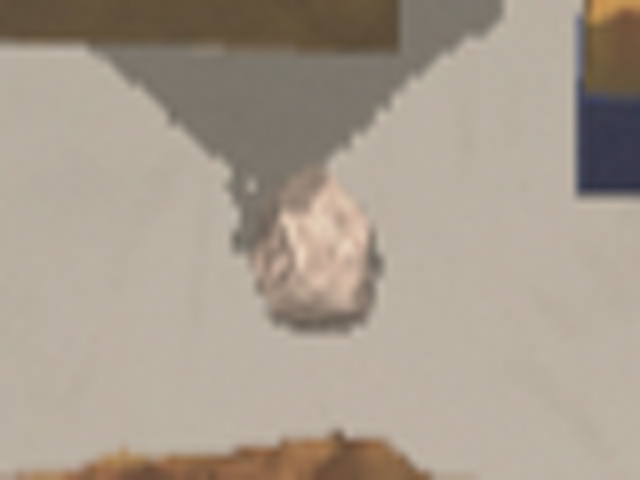

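```bash
python3 -m jog '{"linear":[[0.01,0.01,0.01],[0.01,0.01,0.01],[0.01,0.01,0],[0.01,0.01,0],[0,0.01,0],[0,0.01,0],[0,0,0]],"turn":[-10,-10,-10,-10,-10,-10,0]}'
python3 - <<'E'
from h import *
c=cap('wrist','w4.png')
u,v=map(int,proj(c,(.45,-.167,.02)));print(u,v)
im=c['img'];cv2.imwrite('pics/w4c.png',cv2.resize(im[max(v-75,0):v+75,u-100:u+100],None,fx=4,fy=4,interpolation=cv2.INTER_CUBIC)[:,:,::-1]);print(u-100,v-75)
E
```

```text
t: 3.85
eef_pos: [0.4359, -0.0969, 0.205]
orientation: [0.016, 0.928, 0.373, -0.001]
ft_force: [-0.2, 0.0, -0.1]
gripper_width: 0.0854
279 262
179 187
```

View pics/w4c.png

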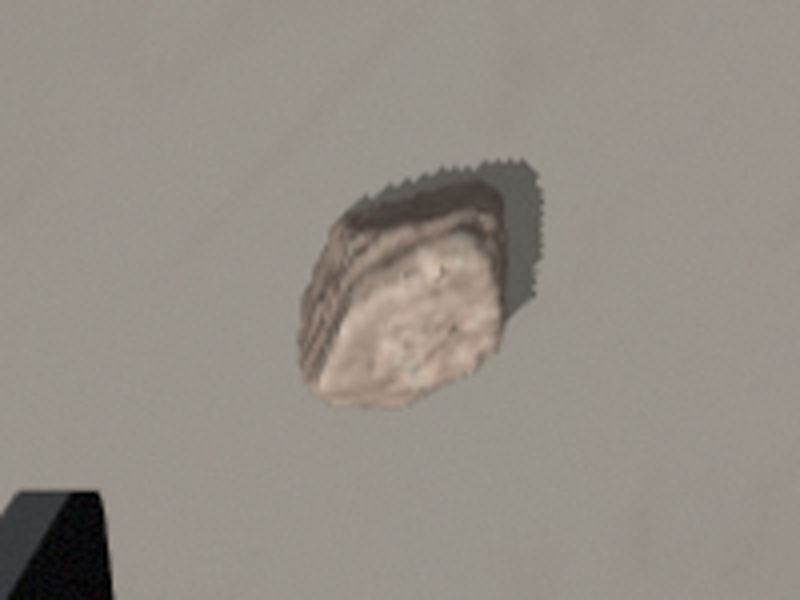

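```bash
python3 - <<'E'
from h import *
c=manip.capture('wrist');cs=manip.capture('side')
print(onz(c,179+403/4,187+296/4,.021),tri(c,(179+403/4,187+296/4),cs,(279+315/8,256+250/8)))
s=manip.get_state();print(s['eef_pos'],s['joint_pos'])
E
```

```text
[ 0.44872812 -0.16548565  0.021     ] (array([ 0.45161531, -0.16847964,  0.01315834]), np.float64(0.002281878097371997))
[ 0.43571165 -0.09764839  0.20430221] [-0.47317547  0.2174312   1.62351916 -0.02376787  1.27785466 -1.23257373]
```

```bash
python3 -m jog '{"linear":[[0.014,-0.068,0],[0,-0.005,0],[0,0,-0.05],[0,0,-0.05],[0,0,0]],"turn":[-8,0,0,0,0]}' 1 40
```

```text
t: 4.62
eef_pos: [0.4488, -0.1667, 0.104]
orientation: [0.018, 0.95, 0.311, -0.001]
ft_force: [-0.0, -0.5, 1.1]
gripper_width: 0.0855
```

```bash
python3 -m jog '{"linear":[[0,0,-0.05],[0.0005,0,-0.03],[0,0,-0.018],[0,0,0]],"turn":[0,0,0,0]}'
python3 - <<'E'
from h import *
c=cap('wrist','w5.png')
E
```

```text
t: 5.12
eef_pos: [0.4539, -0.1694, 0.0113]
orientation: [0.023, 0.949, 0.314, 0.003]
ft_force: [-0.7, 0.4, 0.9]
gripper_width: 0.0852
```

View pics/w5.png

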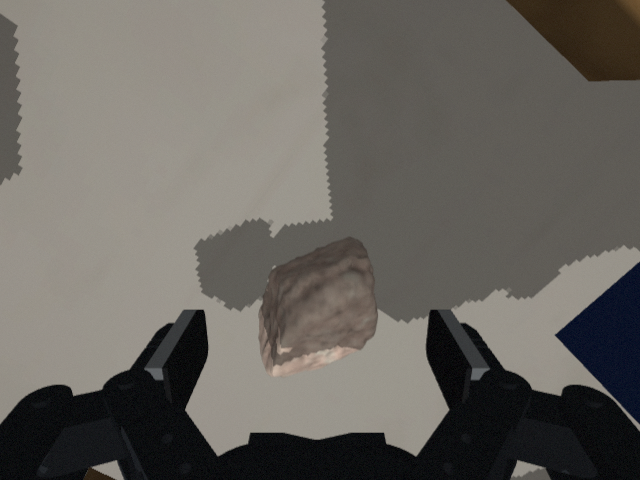

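```bash
python3 -m jog '{"linear":[[-0.006,0.005,-0.006],[0,0,0]],"turn":[0,0]}'
python3 - <<'E'
from h import *
c=cap('wrist','w6.png');e=manip.get_state()['eef_pos'];print(e,manip.get_state()['orientation'])
for z in(.0,.02,.042):print(proj(c,(e[0],e[1],z)))
E
```

```text
t: 5.42
eef_pos: [0.4491, -0.1649, 0.0081]
orientation: [0.025, 0.949, 0.314, 0.005]
ft_force: [-0.2, -0.0, -0.7]
gripper_width: 0.0852
[ 0.44958306 -0.16529417  0.00835962] [0.02539993 0.94894195 0.31438156 0.00531633]
[np.float64(320.7441629663919), np.float64(303.12167944844975)]
[np.float64(320.949323960372), np.float64(329.85752705175753)]
[np.float64(321.2425949042629), np.float64(368.0755484710895)]
```

View pics/w6.png

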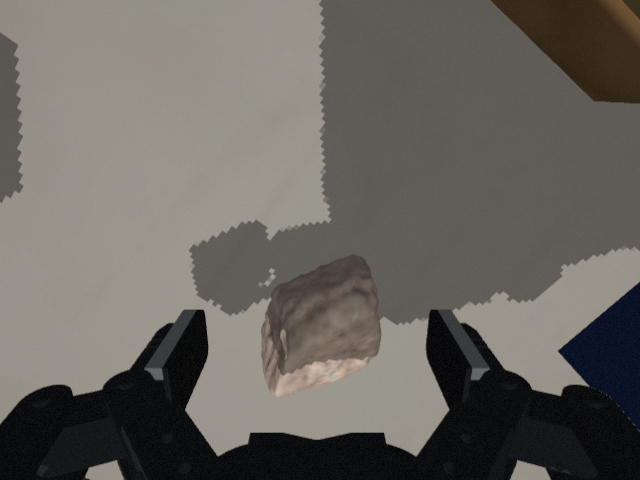

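```bash
python3 -m jog '{"linear":[[-0.0035,0.005,-0.003],[0,0,0],[0,0,0],[0,0,0]],"turn":[0,0,0,0]}'
python3 -m jog '{"linear":[[0,0,0],[0,0,0],[0,0,0],[0,0,0],[0,0,0],[0,0,0],[0,0,0]],"turn":[0,0,0,0,0,0,0]}' 0 45
python3 - <<'E'
from h import *
c=cap('wrist','w7.png')
E
```

```text
t: 5.98
eef_pos: [0.4461, -0.1601, 0.0058]
orientation: [0.026, 0.949, 0.314, 0.006]
ft_force: [-0.2, 0.5, 0.5]
gripper_width: 0.0856
t: 6.85
eef_pos: [0.4466, -0.16, 0.0063]
orientation: [0.026, 0.949, 0.314, 0.006]
ft_force: [-0.4, -0.2, 1.8]
gripper_width: 0.0417
```

View pics/w7.png

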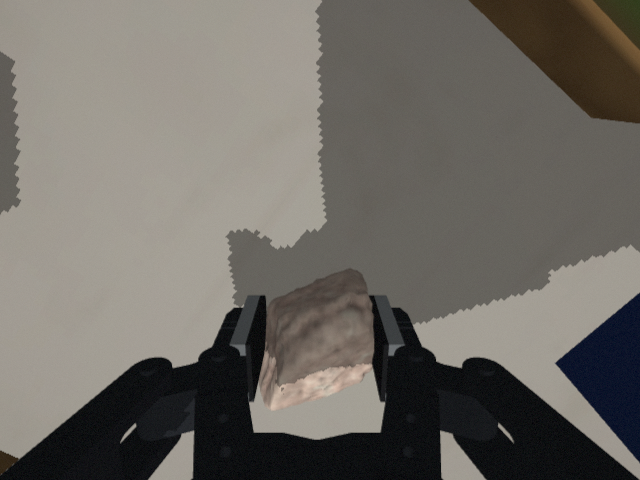

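```bash
python3 -m jog '{"linear":[[0,0,0.02],[0,0,0.04],[0,0,0.05],[0,0,0.05],[0,0,0.04],[0,0,0]],"turn":[0,0,0,0,0,0]}'
python3 - <<'E'
from h import *
c=cap('wrist','w8.png');s=manip.get_state();print(s['joint_pos'].round(2) if hasattr(s['joint_pos'],'round') else s['joint_pos'])
t=np.load('tray.npz');
for p in[(.056,.028)]:print(t['o']+t['R']@np.array(p))
E
```

```text
t: 7.65
eef_pos: [0.4442, -0.159, 0.2106]
orientation: [0.024, 0.949, 0.314, 0.004]
ft_force: [0.1, -0.4, -2.4]
gripper_width: 0.0416
[-0.58  0.25  1.57 -0.02  1.29 -1.22]
[0.52589285 0.32052046]
```

View pics/w8.png

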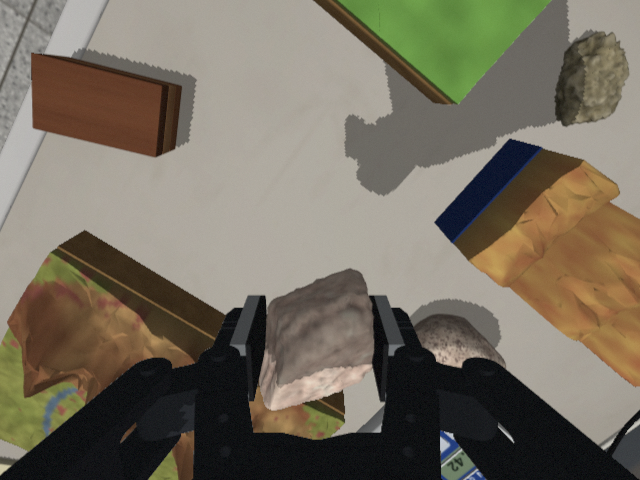

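```bash
python3 -m jog '{"linear":[[0,0.05,0],[0,0.06,0],[0.01,0.06,0],[0.01,0.06,0],[0.01,0.06,0],[0.02,0.06,0],[0.02,0.06,0],[0,0,0]],"turn":[0,10,10,10,10,10,10,0]}'
python3 -m jog '{"linear":[[0.012,0.04,0],[0,0,0],[0,0,0]],"turn":[0,0,0]}'
python3 - <<'E'
from h import *
c=cap('wrist','w9.png');s=manip.get_state();q=s['orientation'];print(s['joint_pos'],s['eef_pos'],2*np.degrees(np.arctan2(q[2],q[1])))
E
```

```text
t: 8.7
eef_pos: [0.5067, 0.2591, 0.1926]
orientation: [0.012, 0.653, 0.757, 0.002]
ft_force: [0.8, 0.3, -1.5]
gripper_width: 0.0418
t: 9.07
eef_pos: [0.5172, 0.298, 0.1866]
orientation: [0.01, 0.654, 0.756, -0.003]
ft_force: [0.1, 1.0, -1.8]
gripper_width: 0.0418
[ 0.33338245  0.49612545  1.23712025 -0.02019678  1.40456925 -1.37817602] [0.51712819 0.29800485 0.18661586] 98.25439909585722
```

View pics/w9.png

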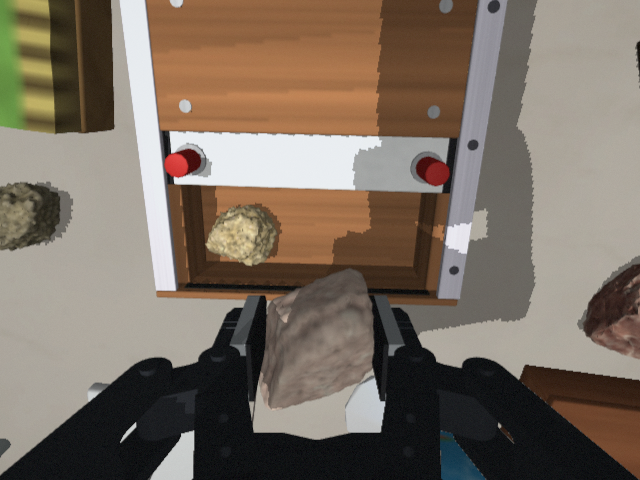

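```bash
python3 - <<'E'
from h import *
c=manip.capture('wrist');t=np.load('tray.npz')
im=c['img'].copy()
for x,y,z in[(-24,-99,68),(-24,99,68),(100,-99,68),(100,99,68),(100,115,68),(100,-115,68),(-2,-82,88),(-2,82,88),(94,-94,68),(94,94,68),(94,-94,5),(94,94,5),(16,-60,60),(16,60,60)]:
    p=t['o']+t['R']@np.array([x,y])/1000;u=proj(c,(*p,z/1000));cv2.drawMarker(im,(int(round(u[0])),int(round(u[1]))),(0,0,255),0,8,1)
e=manip.get_state()['eef_pos'];print((t['R'].T@(e[:2]-t['o'])*1000).round(1))
cv2.imwrite('pics/w9c.png',cv2.resize(im[100:330,110:510],None,fx=2,fy=2)[:,:,::-1])
E
```

```text
[44.7  6.7]
```

View pics/w9c.png

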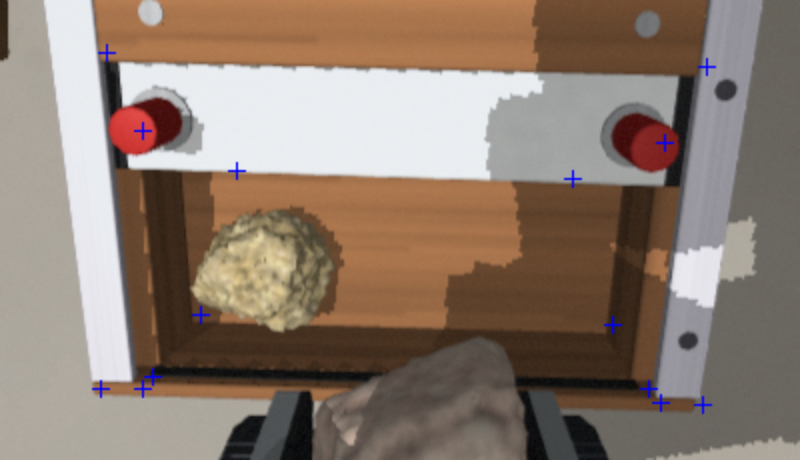

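```bash
python3 -m jog '{"linear":[[0.008,0.022,0],[0,0,-0.04],[0,0,-0.04],[0,0,0],[0,0,0]],"turn":[-1,0,0,0,0]}'
python3 - <<'E'
from h import *
c=cap('wrist','w10.png');t=np.load('tray.npz')
e=manip.get_state()['eef_pos'];print((t['R'].T@(e[:2]-t['o'])*1000).round(1))
E
```

```text
t: 9.8
eef_pos: [0.5266, 0.3168, 0.108]
orientation: [0.011, 0.663, 0.748, -0.002]
ft_force: [0.8, -0.1, -0.9]
gripper_width: 0.0416
[56.1 24.2]
```

View pics/w10.png

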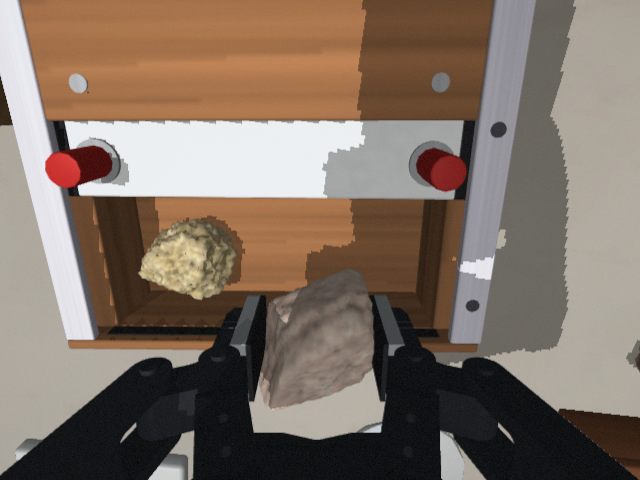

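```bash
python3 -m jog '{"linear":[[-0.002,0.003,-0.02],[0,0,-0.025],[0,0,0],[0,0,0]],"turn":[0,0,0,0]}'
python3 - <<'E'
from h import *
c=cap('wrist','w11.png');t=np.load('tray.npz')
e=manip.get_state()['eef_pos'];print((t['R'].T@(e[:2]-t['o'])*1000).round(1))
E
```

```text
t: 10.35
eef_pos: [0.5276, 0.3204, 0.0694]
orientation: [0.014, 0.664, 0.748, 0.004]
ft_force: [0.1, -0.1, -0.9]
gripper_width: 0.0422
[57.6 27.7]
```

View pics/w11.png

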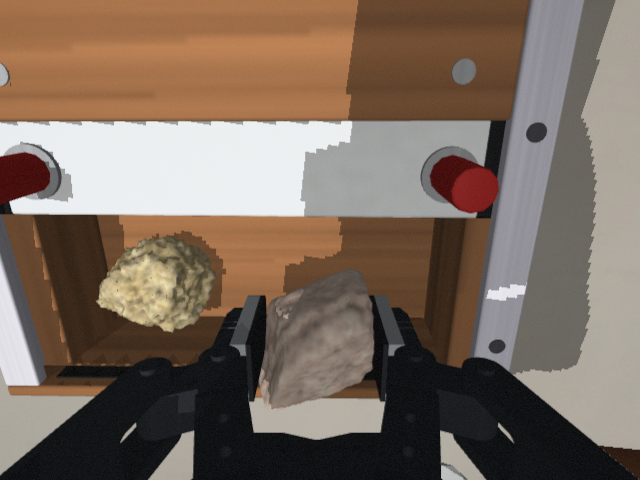

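```bash
python3 -m jog '{"linear":[[-0.004,0,-0.015],[-0.001,0,-0.015],[0,0,0],[0,0,0]],"turn":[0,0,0,0]}'
python3 - <<'E'
from h import *
c=cap('wrist','w12.png');t=np.load('tray.npz')
e=manip.get_state()['eef_pos'];print((t['R'].T@(e[:2]-t['o'])*1000).round(1))
E
```

```text
t: 10.9
eef_pos: [0.5224, 0.3205, 0.0383]
orientation: [0.014, 0.664, 0.748, 0.004]
ft_force: [-0.1, 0.0, -2.3]
gripper_width: 0.0418
[52.4 28.4]
```

View pics/w12.png

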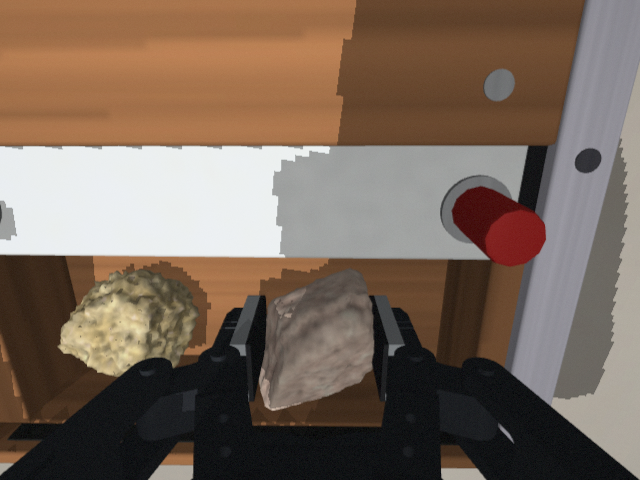

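```bash
python3 -m jog '{"linear":[[0.003,0,-0.012],[0,0,-0.008],[0,0,0],[0,0,0]],"turn":[0,0,0,0]}'
```

```text
t: 11.45
eef_pos: [0.5258, 0.3204, 0.017]
orientation: [0.014, 0.664, 0.748, 0.004]
ft_force: [-0.5, 0.4, -1.6]
gripper_width: 0.0419
```

```bash
python3 -m jog '{"linear":[[0,0,-0.003],[0,0,-0.002],[0,0,0],[0,0,0]],"turn":[0,0,0,0]}'
```

```text
t: 11.95
eef_pos: [0.526, 0.3206, 0.0122]
orientation: [0.014, 0.664, 0.748, 0.005]
ft_force: [0.5, -0.8, -2.1]
gripper_width: 0.0416
```

```bash
python3 -m jog '{"linear":[[0,0,-0.0015],[0,0,0],[0,0,0]],"turn":[0,0,0]}'
python3 -m jog '{"linear":[[0,0,0],[0,0,0],[0,0,0],[0,0,0]],"turn":[0,0,0,0]}' 0.68
python3 - <<'E'
from h import *
c=cap('wrist','w13.png')
E
```

```text
t: 12.32
eef_pos: [0.5262, 0.3207, 0.0118]
orientation: [0.015, 0.664, 0.748, 0.005]
ft_force: [-0.2, -0.1, -0.5]
gripper_width: 0.0417
t: 12.82
eef_pos: [0.5265, 0.3208, 0.0118]
orientation: [0.015, 0.664, 0.748, 0.006]
ft_force: [0.1, 0.8, -0.7]
gripper_width: 0.0583
```

View pics/w13.png

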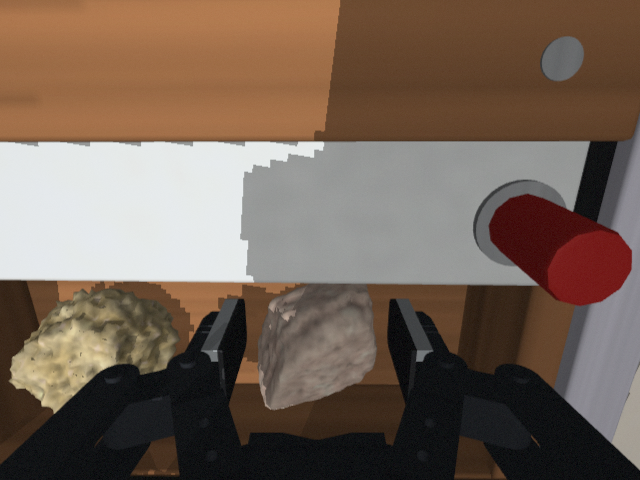

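```bash
python3 -m jog '{"linear":[[0,0,0.02],[0,0,0.03],[0,0,0.05],[0,0,0.05],[0,0,0.04],[-0.03,0,0.02],[-0.04,0,0.01],[0,0,0]],"turn":[0,0,0,0,0,0,0,0]}'
python3 - <<'E'
from h import *
c=cap('wrist','w14.png')
E
```

```text
t: 13.88
eef_pos: [0.4535, 0.3201, 0.2385]
orientation: [0.014, 0.664, 0.748, 0.006]
ft_force: [0.2, -0.3, 1.0]
gripper_width: 0.0578
```

View pics/w14.png

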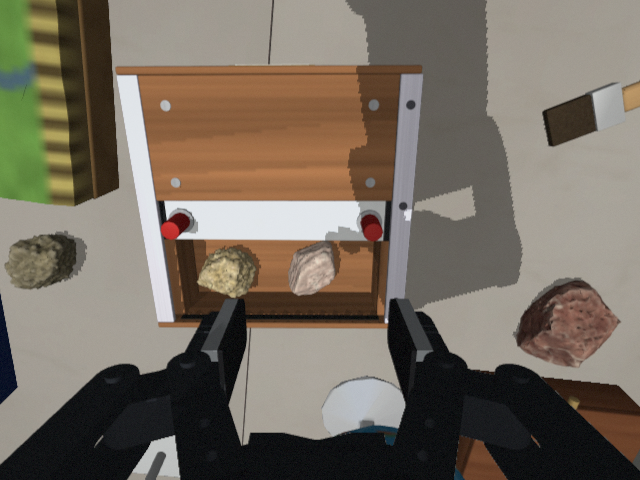

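```bash
cat >> h.py <<'E'
t_=np.load('tray.npz');Rt,ot=t_['R'],t_['o']
def w2t(p): return Rt.T@(np.array(p)[:2]-ot)*1000
def t2w(x,y): return ot+Rt@np.array([x,y])/1000
def studs(c,amax=3000):
    im=c['img'].astype(int);m=((im[:,:,0]>90)&(im[:,:,1]<60)&(im[:,:,2]<60)).astype(np.uint8)
    cs,_=cv2.findContours(m,0,1);o=[]
    for k in cs:
        if cv2.contourArea(k)>30: o.append((cv2.boundingRect(k),cv2.contourArea(k)))
    return o
E
python3 - <<'E'
from h import *
c=manip.capture('wrist');print(studs(c))
for p in[(172,229),(373,233)]:print(w2t(onz(c,*p,.088)).round(1),onz(c,*p,.088).round(4))
for p in[(163,201),(388,203)]:print('hood',w2t(onz(c,*p,.068)).round(1))
for p in[(160,322),(388,324),(142,79),(401,76)]:print('corner',w2t(onz(c,*p,.068)).round(1))
print('edge',w2t(onz(c,190,240,.06)),w2t(onz(c,350,240,.06)))
print(w2t(manip.get_state()['eef_pos']))
E
python3 - <<'E'
import cv2
i=cv2.imread('pics/w14.png');cv2.imwrite('pics/w14c.png',cv2.resize(i[60:340,110:430],None,fx=2.4,fy=2.1,interpolation=cv2.INTER_CUBIC))
E
```

```text
[((364, 222, 19, 19), 232.5), ((161, 220, 19, 19), 247.5)]
[ -1.8 -83.2] [0.4824 0.203  0.088 ]
[ 2.  78.8] [0.466  0.3642 0.088 ]
hood [-19.8 -95.8]
hood [-17.4  92.9]
corner [  98.  -115.7]
corner [99.8 99.5]
corner [-114.8  -98. ]
corner [-115.3   97.1]
edge [ 18.24584306 -80.1567098 ] [18.50567345 62.57280512]
[-14.07511104  36.002709  ]
```

View pics/w14c.png

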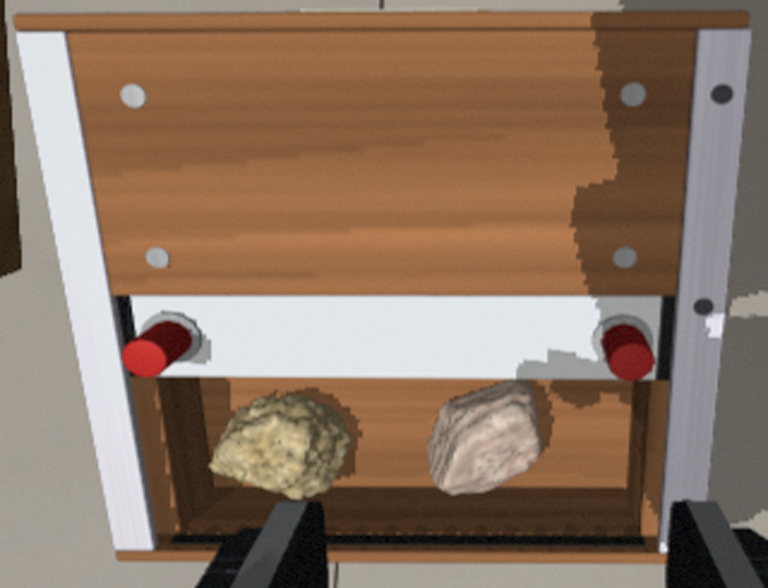

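```bash
python3 -m jog '{"linear":[[-0.015,0.043,-0.02],[0,0,-0.05],[0,0,-0.05],[0,0,-0.015],[0,0,0],[0,0,0]],"turn":[0,0,0,0,0,0]}' 0
python3 - <<'E'
from h import *
c=cap('wrist','w15.png');print(w2t(manip.get_state()['eef_pos']))
E
```

```text
t: 14.72
eef_pos: [0.4452, 0.3633, 0.0944]
orientation: [0.014, 0.666, 0.746, 0.004]
ft_force: [-0.5, 0.4, 0.0]
gripper_width: -0.0001
[-18.85077836  80.45527958]
```

View pics/w15.png

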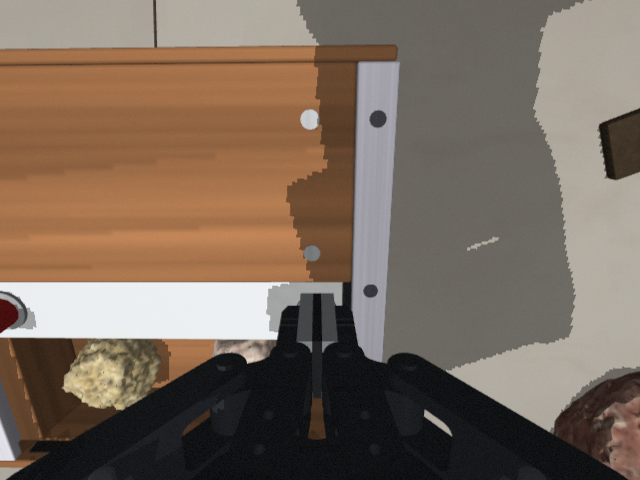

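```bash
python3 -m jog '{"linear":[[-0.01,-0.001,0],[0,0,-0.015],[0,0,-0.007],[0,0,0]],"turn":[0,0,0,0]}'
python3 - <<'E'
from h import *
c=cap('side','s16.png');print(w2t(manip.get_state()['eef_pos']))
u,v=map(int,proj(c,(.46,.28,.07)));cv2.imwrite('pics/s16c.png',cv2.resize(c['img'][v-45:v+45,u-60:u+60],None,fx=6,fy=6,interpolation=cv2.INTER_CUBIC)[:,:,::-1])
E
```

```text
t: 15.28
eef_pos: [0.4348, 0.3624, 0.0724]
orientation: [0.015, 0.666, 0.746, 0.005]
ft_force: [0.6, 0.2, -0.6]
gripper_width: -0.0001
[-29.05023702  80.90350089]
```

View pics/s16c.png

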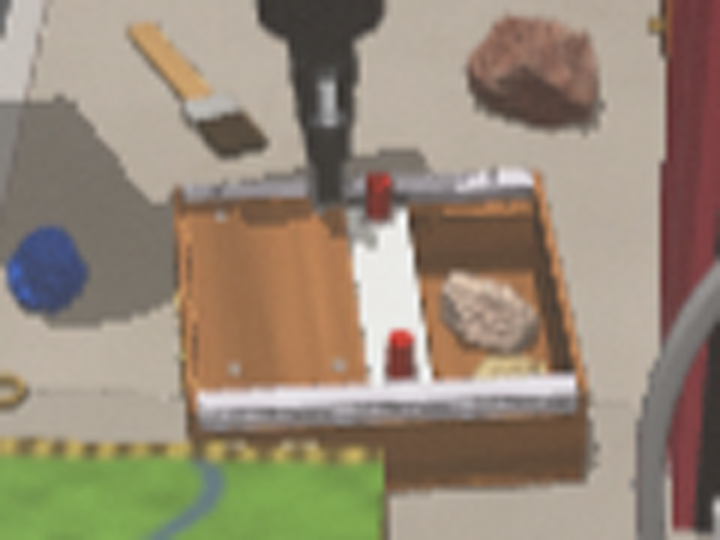

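```bash
python3 -m jog '{"linear":[[0.006,0.001,0],[0.002,0,0],[0.002,0,0],[0.002,0,0]],"turn":[0,0,0,0]}'
```

```text
t: 15.82
eef_pos: [0.4479, 0.3636, 0.0731]
orientation: [0.015, 0.666, 0.746, 0.006]
ft_force: [-2.8, -1.3, 0.9]
gripper_width: -0.0003
```

```bash
python3 -m jog '{"linear":[[0.002,0.0003,0],[0.002,0.0003,0],[0.002,0.0003,0]],"turn":[0,0,0]}'
```

```text
t: 16.2
eef_pos: [0.4534, 0.3644, 0.0731]
orientation: [0.014, 0.666, 0.746, 0.005]
ft_force: [-4.1, 1.2, 1.4]
gripper_width: -0.0001
```

```bash
python3 -m jog '{"linear":[[-0.01,-0.001,0.01],[0,0,0.02],[0.005,-0.054,0],[0.005,-0.054,0],[0.005,-0.054,0],[0,0,0],[0,0,-0.012],[0,0,0]],"turn":[0,0,0,0,0,0,0,0]}'
python3 - <<'E'
from h import *
c=cap('side','s17.png');s=manip.get_state();print(s['eef_pos'],w2t(s['eef_pos']))
u,v=map(int,proj(c,(.46,.28,.07)));cv2.imwrite('pics/s17c.png',cv2.resize(c['img'][v-45:v+45,u-60:u+60],None,fx=6,fy=6,interpolation=cv2.INTER_CUBIC)[:,:,::-1])
E
```

```text
t: 17.2
eef_pos: [0.4582, 0.1995, 0.0959]
orientation: [0.018, 0.665, 0.747, 0.01]
ft_force: [0.6, -0.6, -0.2]
gripper_width: 0.0003
[0.45854949 0.19964835 0.09642361] [-25.82043701 -83.58230599]
```

View pics/s17c.png

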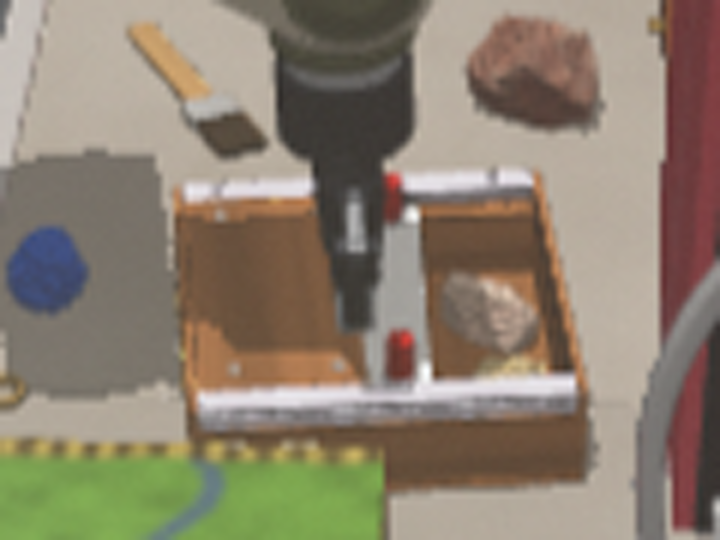

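```bash
python3 -m jog '{"linear":[[-0.002,0.001,-0.015],[0,0,-0.008],[0,0,0],[0.003,0.0004,0],[0.002,0.0003,0],[0.002,0.0003,0],[0.002,0.0003,0]],"turn":[0,0,0,0,0,0,0]}'
python3 - <<'E'
from h import *
s=manip.get_state();print(s['eef_pos'],w2t(s['eef_pos']))
E
```

```text
t: 18.12
eef_pos: [0.4664, 0.2047, 0.0739]
orientation: [0.019, 0.663, 0.748, 0.011]
ft_force: [-1.7, 0.7, 1.0]
gripper_width: -0.0
[0.46635667 0.2047149  0.07391062] [-17.44494931 -79.52359543]
```

```bash
python3 -m jog '{"linear":[[0.002,-0.001,0],[0.002,0,0],[0.002,0,0],[0.002,0,0]],"turn":[0,0,0,0]}'
python3 -m jog '{"linear":[[0.002,0,0],[0.002,0,0],[0.002,0,0]],"turn":[0,0,0]}'
python3 - <<'E'
from h import *
s=manip.get_state();print(s['eef_pos'],w2t(s['eef_pos']))
E
```

```text
t: 18.62
eef_pos: [0.4741, 0.2036, 0.0736]
orientation: [0.018, 0.663, 0.748, 0.01]
ft_force: [-1.7, 1.9, 0.6]
gripper_width: -0.0001
t: 19.0
eef_pos: [0.4804, 0.2037, 0.0736]
orientation: [0.018, 0.663, 0.748, 0.01]
ft_force: [-1.4, 0.9, -0.3]
gripper_width: 0.0001
[0.48042959 0.20366352 0.0735842 ] [ -3.61122423 -82.312975  ]
```

```bash
python3 - <<'E'
from h import *
c=cap('side','s18.png')
u,v=map(int,proj(c,(.46,.28,.07)));cv2.imwrite('pics/s18c.png',cv2.resize(c['img'][v-45:v+45,u-60:u+60],None,fx=6,fy=6,interpolation=cv2.INTER_CUBIC)[:,:,::-1])
c=cap('wrist','w18.png')
E
```

```text
(no output)
```

View pics/s18c.png

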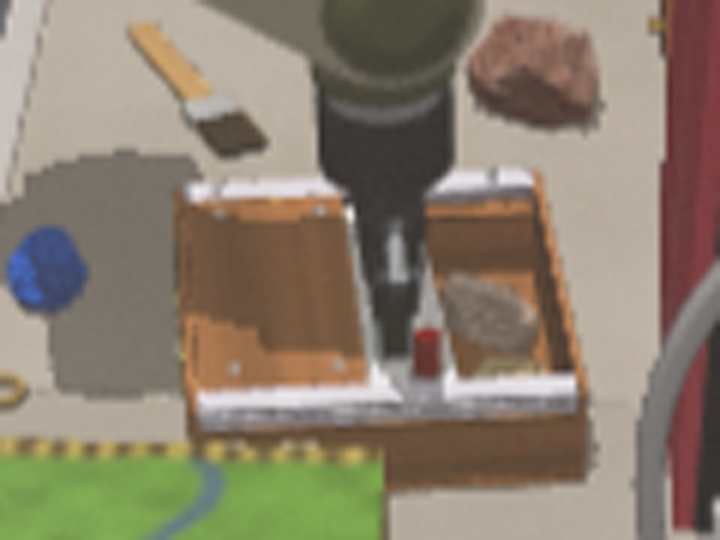

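View pics/w18.png

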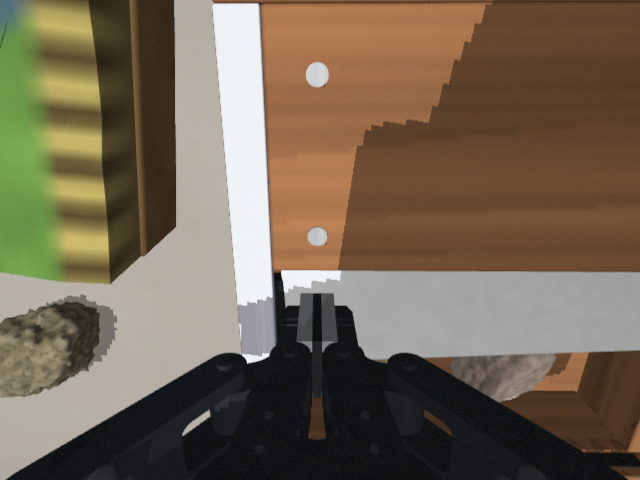

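```bash
python3 -m jog '{"linear":[[-0.01,-0.001,0.01],[0,0,0.02],[-0.009,0.054,0],[-0.009,0.054,0],[-0.009,0.054,0],[0,0,0],[0,0,-0.015],[0,0,0]],"turn":[0,0,0,0,0,0,0,0]}'
python3 - <<'E'
from h import *
s=manip.get_state();print(s['eef_pos'],w2t(s['eef_pos']))
E
```

```text
t: 20.1
eef_pos: [0.4423, 0.3672, 0.0942]
orientation: [0.021, 0.664, 0.747, 0.015]
ft_force: [-0.0, -0.9, -0.8]
gripper_width: 0.0001
[0.44231899 0.36715165 0.09424382] [-21.14218107  84.64046644]
```

```bash
python3 -m jog '{"linear":[[-0.001,-0.003,-0.014],[0,0,-0.007],[0.004,0,0],[0.003,0.0004,0],[0.002,0.0003,0],[0.002,0.0003,0],[0.002,0,0]],"turn":[0,0,0,0,0,0,0]}'
python3 - <<'E'
from h import *
s=manip.get_state();print(s['eef_pos'],w2t(s['eef_pos']))
E
```

```text
t: 20.98
eef_pos: [0.4564, 0.3625, 0.0739]
orientation: [0.021, 0.666, 0.746, 0.015]
ft_force: [-2.1, -0.5, -0.4]
gripper_width: -0.0003
[0.45643677 0.36251008 0.07394734] [-7.70940904 78.28307174]
```

```bash
python3 -m jog '{"linear":[[0.002,0.002,0],[0.002,0.001,0],[0.002,0,0],[0.002,0,0],[0.002,0,0]],"turn":[0,0,0,0,0]}'
python3 -m jog '{"linear":[[0.002,0,0],[0.002,0,0]],"turn":[0,0]}'
python3 - <<'E'
from h import *
s=manip.get_state();print(s['eef_pos'],w2t(s['eef_pos']))
c=cap('side','s19.png')
u,v=map(int,proj(c,(.46,.28,.07)));cv2.imwrite('pics/s19c.png',cv2.resize(c['img'][v-45:v+45,u-60:u+60],None,fx=6,fy=6,interpolation=cv2.INTER_CUBIC)[:,:,::-1])
E
```

```text
t: 21.6
eef_pos: [0.4665, 0.3659, 0.0739]
orientation: [0.021, 0.666, 0.746, 0.014]
ft_force: [-2.1, 1.0, 0.4]
gripper_width: 0.0003
t: 21.85
eef_pos: [0.4708, 0.3661, 0.0739]
orientation: [0.021, 0.666, 0.746, 0.014]
ft_force: [-2.6, 0.6, 0.8]
gripper_width: 0.0
[0.47081392 0.36610282 0.07385963] [ 7.00241866 80.06416473]
```

View pics/s19c.png

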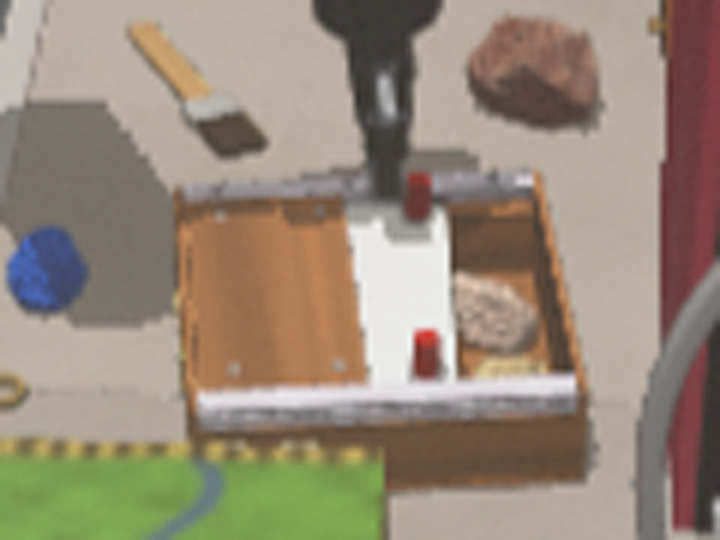

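```bash
python3 -m jog '{"linear":[[-0.01,-0.001,0.01],[0,0,0.02],[0.004,-0.054,0],[0.004,-0.055,0],[0.004,-0.055,0],[0,0,0],[0,0,-0.015],[0,0,0]],"turn":[0,0,0,0,0,0,0,0]}'
python3 - <<'E'
from h import *
s=manip.get_state();print(s['eef_pos'],w2t(s['eef_pos']))
E
```

```text
t: 22.9
eef_pos: [0.473, 0.1977, 0.0959]
orientation: [0.025, 0.665, 0.746, 0.02]
ft_force: [-0.3, 0.4, 0.0]
gripper_width: 0.0001
[0.47298296 0.19770153 0.09594893] [-11.7400622  -87.30494243]
```

```bash
python3 -m jog '{"linear":[[-0.001,0.002,-0.014],[0,0,-0.008],[0.003,0,0],[0.002,0,0],[0.002,0,0],[0.002,0,0],[0.002,0,0],[0.002,0,0]],"turn":[0,0,0,0,0,0,0,0]}'
python3 - <<'E'
from h import *
s=manip.get_state();print(s['eef_pos'],w2t(s['eef_pos']))
E
```

```text
t: 23.9
eef_pos: [0.485, 0.2016, 0.0737]
orientation: [0.025, 0.664, 0.747, 0.02]
ft_force: [-2.2, 0.6, -0.7]
gripper_width: 0.0003
[0.48503939 0.20155524 0.07365838] [  0.70136302 -84.97693824]
```

```bash
python3 -m jog '{"linear":[[0.002,0.001,0],[0.002,0.001,0],[0.002,0,0],[0.002,0,0],[0.002,0,0]],"turn":[0,0,0,0,0]}'
python3 -m jog '{"linear":[[0.002,0,0],[0.002,0,0],[0.002,0,0]],"turn":[0,0,0]}'
python3 - <<'E'
from h import *
s=manip.get_state();print(s['eef_pos'],w2t(s['eef_pos']))
E
```

```text
t: 24.52
eef_pos: [0.4953, 0.2036, 0.0736]
orientation: [0.025, 0.664, 0.747, 0.02]
ft_force: [-2.4, 0.2, -0.2]
gripper_width: -0.0002
t: 24.9
eef_pos: [0.5017, 0.2037, 0.0736]
orientation: [0.025, 0.664, 0.747, 0.02]
ft_force: [-2.4, 0.6, 0.6]
gripper_width: 0.0002
[0.50165902 0.20370261 0.07362344] [ 17.459006   -84.90828263]
```

```bash
python3 -m jog '{"linear":[[-0.01,-0.001,0.01],[0,0,0.02],[-0.01,0.055,0],[-0.01,0.054,0],[-0.009,0.054,0],[0,0,0],[0,0,-0.015],[0,0,0]],"turn":[0,0,0,0,0,0,0,0]}'
python3 - <<'E'
from h import *
s=manip.get_state();print(s['eef_pos'],w2t(s['eef_pos']))
E
```

```text
t: 25.9
eef_pos: [0.4624, 0.3683, 0.0941]
orientation: [0.028, 0.665, 0.746, 0.024]
ft_force: [0.2, 0.2, 0.3]
gripper_width: -0.0001
[0.46242021 0.36826987 0.09405242] [-1.05754536 83.25594298]
```

```bash
python3 -m jog '{"linear":[[-0.001,-0.001,-0.014],[0,0,-0.007],[0.004,0,0],[0.003,0,0],[0.003,0,0],[0.002,0,0],[0.002,0,0],[0.002,0,0]],"turn":[0,0,0,0,0,0,0,0]}'
python3 -m jog '{"linear":[[0.002,0.001,0],[0.002,0,0],[0.002,0,0],[0.002,0,0]],"turn":[0,0,0,0]}'
python3 - <<'E'
from h import *
s=manip.get_state();print(s['eef_pos'],w2t(s['eef_pos']))
E
```

```text
t: 26.9
eef_pos: [0.4785, 0.3648, 0.0715]
orientation: [0.028, 0.667, 0.745, 0.023]
ft_force: [-1.1, -0.6, -0.5]
gripper_width: -0.0002
t: 27.4
eef_pos: [0.4868, 0.3664, 0.0715]
orientation: [0.027, 0.666, 0.745, 0.023]
ft_force: [-3.2, 1.0, -1.0]
gripper_width: -0.0003
[0.48676474 0.36635516 0.07154499] [22.86128979 78.33542374]
```

```bash
python3 -m jog '{"linear":[[0.002,0.001,0.001],[0.002,0.001,0],[0.002,0,0]],"turn":[0,0,0]}'
python3 - <<'E'
from h import *
s=manip.get_state();print(s['eef_pos'],w2t(s['eef_pos']))
c=cap('side','s20.png')
u,v=map(int,proj(c,(.46,.28,.07)));cv2.imwrite('pics/s20c.png',cv2.resize(c['img'][v-45:v+45,u-60:u+60],None,fx=6,fy=6,interpolation=cv2.INTER_CUBIC)[:,:,::-1])
E
```

```text
t: 27.78
eef_pos: [0.4932, 0.3683, 0.0726]
orientation: [0.027, 0.666, 0.745, 0.023]
ft_force: [-2.1, 0.3, -0.9]
gripper_width: -0.0003
[0.49320146 0.36829182 0.07258949] [29.4885683 79.4584737]
```

View pics/s20c.png

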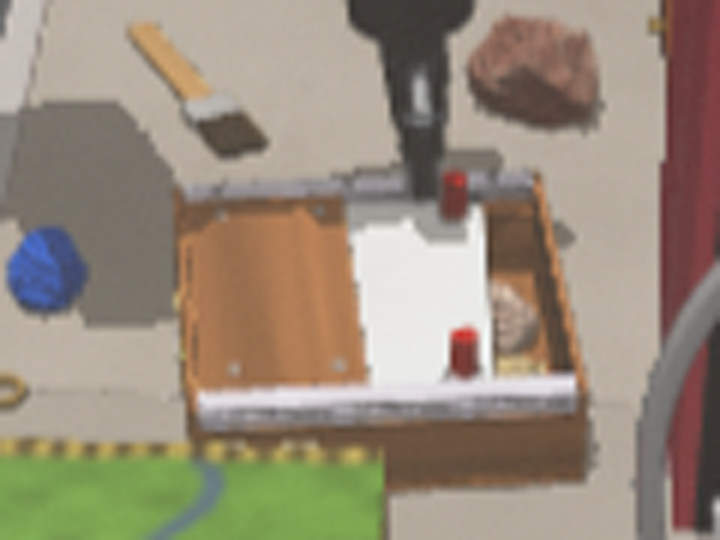

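```bash
python3 -m jog '{"linear":[[-0.01,-0.001,0.01],[0,0,0.02],[0.004,-0.055,0],[0.004,-0.055,0],[0.004,-0.054,0],[0,0,0],[0,0,-0.015],[0,0,0]],"turn":[0,0,0,0,0,0,0,0]}'
python3 - <<'E'
from h import *
s=manip.get_state();print(s['eef_pos'],w2t(s['eef_pos']))
E
```

```text
t: 28.82
eef_pos: [0.4956, 0.2004, 0.095]
orientation: [0.032, 0.666, 0.745, 0.029]
ft_force: [-0.3, 0.7, 0.5]
gripper_width: 0.0
[0.49555117 0.20035222 0.09499198] [ 10.98264521 -87.474939  ]
```

```bash
python3 -m jog '{"linear":[[-0.003,0.003,-0.014],[0,0.001,-0.007],[0,0,0],[0.003,0,0],[0.003,0,0],[0.003,0,0],[0.002,0,0],[0.002,0,0]],"turn":[0,0,0,0,0,0,0,0]}'
python3 -m jog '{"linear":[[0.002,0.001,0],[0.002,0,0],[0.002,0,0],[0.002,0,0],[0.002,0,0]],"turn":[0,0,0,0,0]}'
python3 - <<'E'
from h import *
s=manip.get_state();print(s['eef_pos'],w2t(s['eef_pos']))
E
```

```text
t: 29.82
eef_pos: [0.5067, 0.2069, 0.0769]
orientation: [0.033, 0.664, 0.746, 0.031]
ft_force: [-2.0, 0.6, 0.0]
gripper_width: -0.0003
t: 30.45
eef_pos: [0.517, 0.208, 0.0767]
orientation: [0.033, 0.664, 0.746, 0.031]
ft_force: [-2.2, 0.3, 0.1]
gripper_width: 0.0001
[0.51697293 0.20797919 0.0766625 ] [ 33.18520299 -82.56485393]
```

```bash
python3 -m jog '{"linear":[[0.002,0,-0.001],[0.002,0,-0.001],[0.002,0,0],[0.002,0,0]],"turn":[0,0,0,0]}'
python3 - <<'E'
from h import *
s=manip.get_state();print(s['eef_pos'],w2t(s['eef_pos']))
E
```

```text
t: 30.95
eef_pos: [0.5255, 0.2078, 0.0746]
orientation: [0.033, 0.664, 0.746, 0.03]
ft_force: [-3.2, 0.6, 1.4]
gripper_width: -0.0002
[0.52545096 0.2078339  0.07456526] [ 41.57969708 -83.76095194]
```

```bash
python3 -m jog '{"linear":[[-0.01,-0.001,0.01],[0,0,0.02],[-0.011,0.054,0],[-0.011,0.054,0],[-0.012,0.054,0],[0,0,0],[0,0,-0.015],[0,0,0]],"turn":[0,0,0,0,0,0,0,0]}'
python3 - <<'E'
from h import *
s=manip.get_state();print(s['eef_pos'],w2t(s['eef_pos']),s['joint_pos'])
E
```

```text
t: 31.95
eef_pos: [0.4813, 0.3715, 0.0953]
orientation: [0.036, 0.666, 0.745, 0.035]
ft_force: [0.0, 0.3, -0.0]
gripper_width: 0.0001
[0.48133093 0.37146933 0.095329  ] [18.10402318 84.08428259] [ 0.48113127  0.57228903  1.39368758 -0.04814631  1.0841756  -1.1808119 ]
```

```bash
python3 -m jog '{"linear":[[-0.001,-0.001,-0.014],[0,0,-0.007],[0.004,0,0],[0.003,0.001,0],[0.003,0,0],[0.002,0,0],[0.002,0,0],[0.002,0,0]],"turn":[0,0,0,0,0,0,0,0]}'
python3 -m jog '{"linear":[[0.002,0.001,0],[0.002,0,0],[0.002,0,0],[0.002,0,0]],"turn":[0,0,0,0]}'
python3 - <<'E'
from h import *
s=manip.get_state();print(s['eef_pos'],w2t(s['eef_pos']))
E
```

```text
t: 32.95
eef_pos: [0.4976, 0.3692, 0.073]
orientation: [0.036, 0.667, 0.744, 0.034]
ft_force: [-3.2, -0.4, 1.1]
gripper_width: 0.0
t: 33.45
eef_pos: [0.5057, 0.3703, 0.0729]
orientation: [0.035, 0.667, 0.744, 0.034]
ft_force: [-2.6, -0.1, 0.8]
gripper_width: -0.0001
[0.50574012 0.3702974  0.07288168] [42.17918767 79.8927873 ]
```

```bash
python3 -m jog '{"linear":[[0.002,0.001,0],[0.002,0,0],[0.002,0,0]],"turn":[0,0,0]}'
python3 - <<'E'
from h import *
s=manip.get_state();print(s['eef_pos'],w2t(s['eef_pos']))
c=cap('side','s21.png')
u,v=map(int,proj(c,(.46,.28,.07)));cv2.imwrite('pics/s21c.png',cv2.resize(c['img'][v-45:v+45,u-60:u+60],None,fx=6,fy=6,interpolation=cv2.INTER_CUBIC)[:,:,::-1])
E
```

```text
t: 33.83
eef_pos: [0.5121, 0.3716, 0.0728]
orientation: [0.035, 0.667, 0.744, 0.034]
ft_force: [-2.5, 0.8, 0.4]
gripper_width: -0.0004
[0.51213285 0.37160163 0.07282246] [48.68433524 80.39374456]
```

View pics/s21c.png

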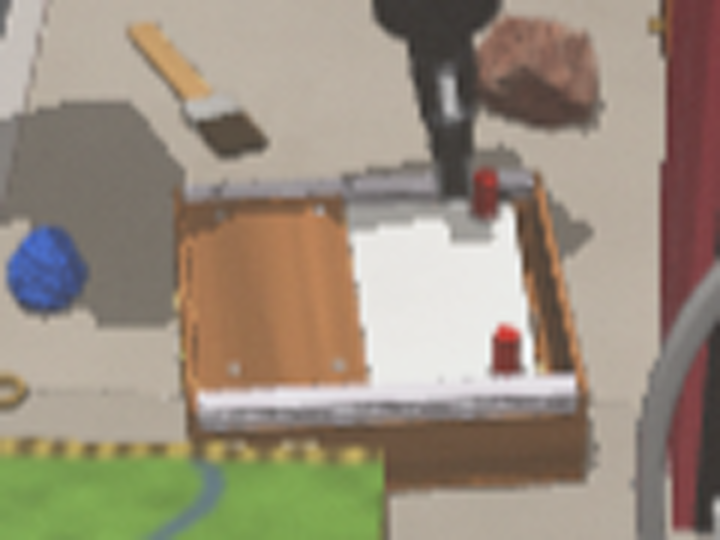

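```bash
python3 -m jog '{"linear":[[-0.01,-0.001,0.01],[0,0,0.02],[0.004,-0.054,0],[0.004,-0.054,0],[0.004,-0.054,0],[0,0,0],[0,0,-0.015],[0,0,0]],"turn":[0,0,0,0,0,0,0,0]}'
python3 - <<'E'
from h import *
s=manip.get_state();print(s['eef_pos'],w2t(s['eef_pos']))
E
```

```text
t: 34.88
eef_pos: [0.5146, 0.2053, 0.0953]
orientation: [0.04, 0.666, 0.744, 0.04]
ft_force: [-0.2, 0.0, -0.3]
gripper_width: -0.0001
[0.51460739 0.20531363 0.09531237] [ 30.50721333 -84.91630307]
```

```bash
python3 -m jog '{"linear":[[-0.001,0.001,-0.014],[0,0.001,-0.008],[0,0,0],[0.003,0,0],[0.003,0,0],[0.003,0,0],[0.002,0,0],[0.002,0,0]],"turn":[0,0,0,0,0,0,0,0]}'
python3 -m jog '{"linear":[[0.002,0,0],[0.002,0,0],[0.002,0,0]],"turn":[0,0,0]}'
python3 - <<'E'
from h import *
s=manip.get_state();print(s['eef_pos'],w2t(s['eef_pos']))
E
```

```text
t: 35.88
eef_pos: [0.5274, 0.2092, 0.0734]
orientation: [0.041, 0.665, 0.745, 0.041]
ft_force: [-3.4, 1.0, 1.2]
gripper_width: -0.0001
t: 36.25
eef_pos: [0.5328, 0.2093, 0.0731]
orientation: [0.04, 0.665, 0.745, 0.04]
ft_force: [-1.8, -0.1, -0.4]
gripper_width: 0.0
[0.53279547 0.20929321 0.07305372] [ 49.04851644 -83.22420038]
```

```bash
python3 -m jog '{"linear":[[0.002,0,0],[0.002,0,0],[0.002,0,0]],"turn":[0,0,0]}'
python3 - <<'E'
from h import *
s=manip.get_state();print(s['eef_pos'],w2t(s['eef_pos']))
c=cap('side','s22.png')
u,v=map(int,proj(c,(.50,.28,.07)));cv2.imwrite('pics/s22c.png',cv2.resize(c['img'][v-38:v+38,u-50:u+50],None,fx=7,fy=7,interpolation=cv2.INTER_CUBIC)[:,:,::-1])
E
```

```text
t: 36.62
eef_pos: [0.5391, 0.2093, 0.0729]
orientation: [0.04, 0.665, 0.745, 0.04]
ft_force: [-2.5, 0.7, 0.9]
gripper_width: -0.0002
[0.53910696 0.20933671 0.07293328] [ 55.31663065 -83.96415241]
```

View pics/s22c.png

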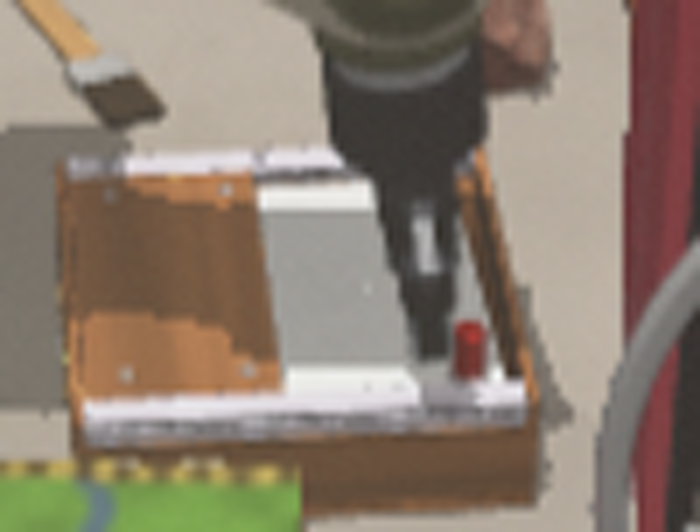

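```bash
python3 -m jog '{"linear":[[-0.01,-0.001,0.01],[0,0,0.02],[-0.009,0.054,0],[-0.009,0.054,0],[-0.01,0.054,0],[0,0,0],[0,0,-0.015],[0,0,0]],"turn":[0,0,0,0,0,0,0,0]}'
python3 -m jog '{"linear":[[-0.001,-0.001,-0.014],[0,0,-0.007],[0.003,0,0],[0.003,0,0],[0.002,0,0]],"turn":[0,0,0,0,0]}'
python3 - <<'E'
from h import *
s=manip.get_state();print(s['eef_pos'],w2t(s['eef_pos']))
E
```

```text
t: 37.67
eef_pos: [0.5011, 0.3725, 0.0942]
orientation: [0.044, 0.666, 0.743, 0.045]
ft_force: [0.2, -0.8, -0.2]
gripper_width: -0.0
t: 38.3
eef_pos: [0.5097, 0.3692, 0.0718]
orientation: [0.044, 0.667, 0.742, 0.045]
ft_force: [-0.2, -0.2, 0.4]
gripper_width: -0.0002
[0.50966032 0.36923447 0.07176954] [45.93720817 78.35166215]
```

```bash
python3 -m jog '{"linear":[[0.002,0.001,0.001],[0.002,0.001,0],[0.002,0,0],[0.002,0,0]],"turn":[0,0,0,0]}'
python3 - <<'E'
from h import *
s=manip.get_state();print(s['eef_pos'],w2t(s['eef_pos']))
E
```

```text
t: 38.8
eef_pos: [0.5171, 0.3712, 0.0729]
orientation: [0.043, 0.667, 0.742, 0.044]
ft_force: [-3.2, -1.3, 0.6]
gripper_width: -0.0
[0.51711134 0.37122446 0.0729409 ] [53.57756046 79.40177282]
```

```bash
python3 -m jog '{"linear":[[0.0015,0.0005,0],[0.0015,0,0]],"turn":[0,0]}'
python3 -m jog '{"linear":[[0.0015,0.0005,0],[0.0015,0,0]],"turn":[0,0]}'
python3 - <<'E'
from h import *
s=manip.get_state();print(s['eef_pos'],w2t(s['eef_pos']))
E
```

```text
t: 39.05
eef_pos: [0.5201, 0.3716, 0.0728]
orientation: [0.043, 0.667, 0.742, 0.043]
ft_force: [-3.6, -1.6, 0.7]
gripper_width: -0.0002
t: 39.3
eef_pos: [0.5232, 0.3721, 0.0727]
orientation: [0.043, 0.667, 0.742, 0.043]
ft_force: [-2.7, -0.4, 1.2]
gripper_width: 0.0001
[0.52322799 0.37213366 0.07273096] [59.75976092 79.54501393]
```

```bash
python3 -m jog '{"linear":[[0.0015,0,0]],"turn":[0]}'
python3 - <<'E'
from h import *
s=manip.get_state();print(s['eef_pos'],s['ft_force'],w2t(s['eef_pos']))
c=cap('side','s23.png')
u,v=map(int,proj(c,(.50,.28,.07)));cv2.imwrite('pics/s23c.png',cv2.resize(c['img'][v-38:v+38,u-50:u+50],None,fx=7,fy=7,interpolation=cv2.INTER_CUBIC)[:,:,::-1])
E
```

```text
t: 39.42
eef_pos: [0.5248, 0.3723, 0.0727]
orientation: [0.043, 0.667, 0.742, 0.043]
ft_force: [-2.2, 0.4, 0.9]
gripper_width: -0.0
[0.52483017 0.37232774 0.07272256] [-2.21592748  0.39720356  0.90391555] [61.37363923 79.53880172]
```

View pics/s23c.png

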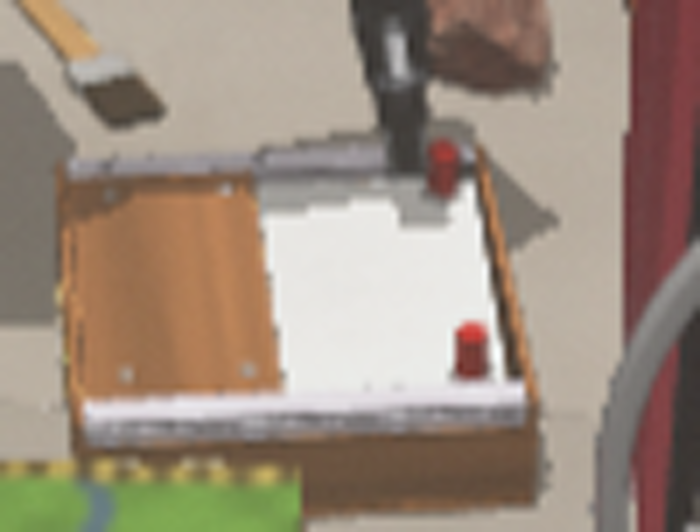

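```bash
python3 -m jog '{"linear":[[0.0015,0,0]],"turn":[0]}'; python3 -m jog '{"linear":[[0.0015,0,0]],"turn":[0]}'
```

```text
t: 39.6
eef_pos: [0.5259, 0.3725, 0.0726]
orientation: [0.042, 0.667, 0.742, 0.043]
ft_force: [-9.3, 0.5, 3.2]
gripper_width: -0.0004
t: 39.72
eef_pos: [0.5259, 0.3725, 0.0724]
orientation: [0.041, 0.667, 0.742, 0.041]
ft_force: [-11.3, -0.7, 3.3]
gripper_width: 0.0001
```

```bash
python3 -m jog '{"linear":[[-0.01,-0.001,0.01],[0,0,0.02],[0.003,-0.054,0],[0.003,-0.054,0],[0.004,-0.054,0],[0,0,0],[0,0,-0.015],[0,0,0]],"turn":[0,0,0,0,0,0,0,0]}'
python3 - <<'E'
from h import *
s=manip.get_state();print(s['eef_pos'],w2t(s['eef_pos']))
E
```

```text
t: 40.72
eef_pos: [0.5288, 0.2063, 0.0946]
orientation: [0.047, 0.666, 0.742, 0.049]
ft_force: [0.7, 0.9, -0.4]
gripper_width: -0.0
[0.52878263 0.20630253 0.09464916] [ 44.69561382 -85.69387009]
```

```bash
python3 -m jog '{"linear":[[-0.002,0.001,-0.014],[0,0.001,-0.008],[0,0,0],[0.003,0,0],[0.003,0,0],[0.003,0,0],[0.002,0,0]],"turn":[0,0,0,0,0,0,0]}'
python3 - <<'E'
from h import *
s=manip.get_state();print(s['eef_pos'],w2t(s['eef_pos']))
E
```

```text
t: 41.6
eef_pos: [0.5391, 0.2102, 0.0729]
orientation: [0.049, 0.665, 0.743, 0.05]
ft_force: [0.4, -0.1, 0.2]
gripper_width: -0.0
[0.53911256 0.21017088 0.0728731 ] [ 55.42569236 -83.13712542]
```

```bash
python3 -m jog '{"linear":[[0.0015,0,0],[0.0015,0,0]],"turn":[0,0]}';python3 -m jog '{"linear":[[0.0015,0,0],[0.0015,0,0]],"turn":[0,0]}';python3 -m jog '{"linear":[[0.0015,0,0]],"turn":[0]}'
```

```text
t: 41.85
eef_pos: [0.5414, 0.2102, 0.0726]
orientation: [0.048, 0.666, 0.743, 0.05]
ft_force: [-2.6, 0.6, 0.8]
gripper_width: -0.0002
t: 42.1
eef_pos: [0.5439, 0.2103, 0.0724]
orientation: [0.047, 0.666, 0.743, 0.049]
ft_force: [-1.8, 1.2, 0.7]
gripper_width: -0.0002
t: 42.22
eef_pos: [0.5455, 0.2103, 0.0724]
orientation: [0.047, 0.666, 0.743, 0.049]
ft_force: [-2.8, 1.3, 0.0]
gripper_width: -0.0001
```

```bash
python3 -m jog '{"linear":[[0.0012,0,0]],"turn":[0]}';python3 -m jog '{"linear":[[0.0012,0,0]],"turn":[0]}'
python3 - <<'E'
from h import *
s=manip.get_state();print(s['eef_pos'],w2t(s['eef_pos']))
c=cap('side','s24.png')
u,v=map(int,proj(c,(.50,.28,.07)));cv2.imwrite('pics/s24c.png',cv2.resize(c['img'][v-38:v+38,u-50:u+50],None,fx=7,fy=7,interpolation=cv2.INTER_CUBIC)[:,:,::-1])
E
```

```text
t: 42.35
eef_pos: [0.5463, 0.2104, 0.0722]
orientation: [0.047, 0.666, 0.743, 0.049]
ft_force: [-6.3, 0.5, 2.2]
gripper_width: -0.0002
t: 42.48
eef_pos: [0.5463, 0.2103, 0.0719]
orientation: [0.046, 0.666, 0.743, 0.047]
ft_force: [-8.7, -0.6, 3.7]
gripper_width: -0.0003
[0.54634528 0.21025574 0.07193433] [ 62.61305312 -83.9503327 ]
```

View pics/s24c.png

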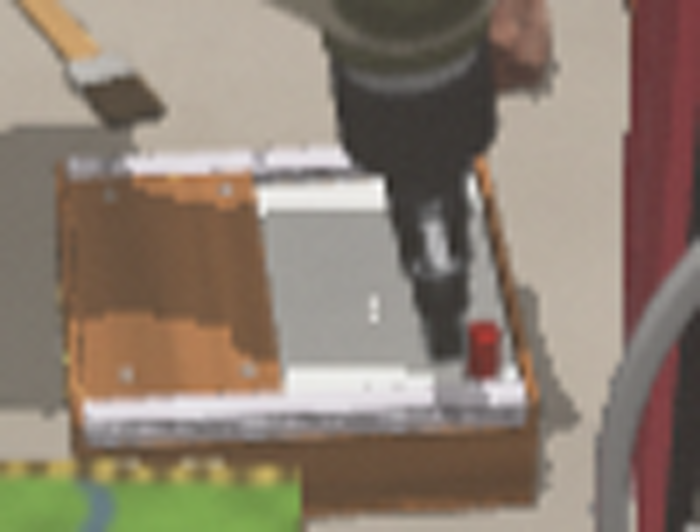

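```bash
python3 -m jog '{"linear":[[-0.012,-0.001,0.01],[-0.01,0,0.03],[-0.03,0.04,0.05],[-0.03,0.04,0.04],[-0.01,0.03,0.03],[0,0,0]],"turn":[0,0,0,0,0,0]}'
python3 - <<'E'
from h import *
c=cap('wrist','w25.png');c=cap('side','s25.png')
i=cv2.imread('pics/w25.png')
u,v=map(int,proj(c,(.55,.29,.07)));cv2.imwrite('pics/s25c.png',cv2.resize(c['img'][v-30:v+30,u-40:u+40],None,fx=8,fy=8,interpolation=cv2.INTER_CUBIC)[:,:,::-1])
E
```

```text
t: 43.28
eef_pos: [0.4562, 0.3153, 0.2343]
orientation: [0.049, 0.666, 0.742, 0.052]
ft_force: [0.8, 0.2, 0.3]
gripper_width: 0.0001
```

View pics/w25.png

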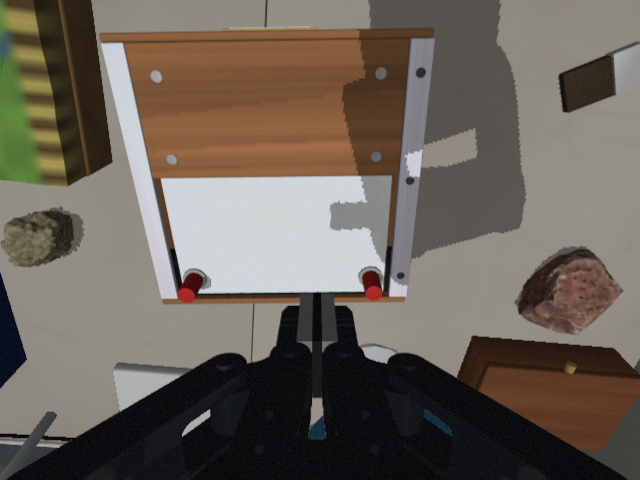

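View pics/s25c.png

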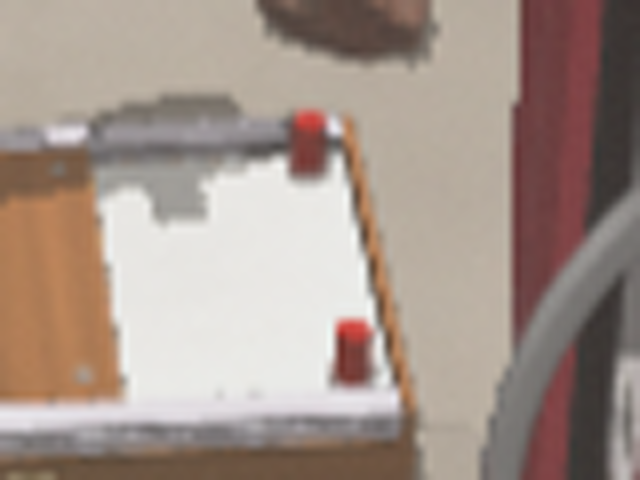

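```bash
python3 - <<'E'
from h import *
i=cv2.imread('pics/w25.png')
cv2.imwrite('pics/w25c.png',cv2.resize(i[235:315,155:415],None,fx=3,fy=6,interpolation=cv2.INTER_CUBIC))
c=manip.capture('wrist')
for p in[(188,295),(374,292)]:print(w2t(onz(c,*p,.088)))
E
```

```text
[ 75.02403642 -84.66397271]
[74.45863846 76.01005537]
```

View pics/w25c.png

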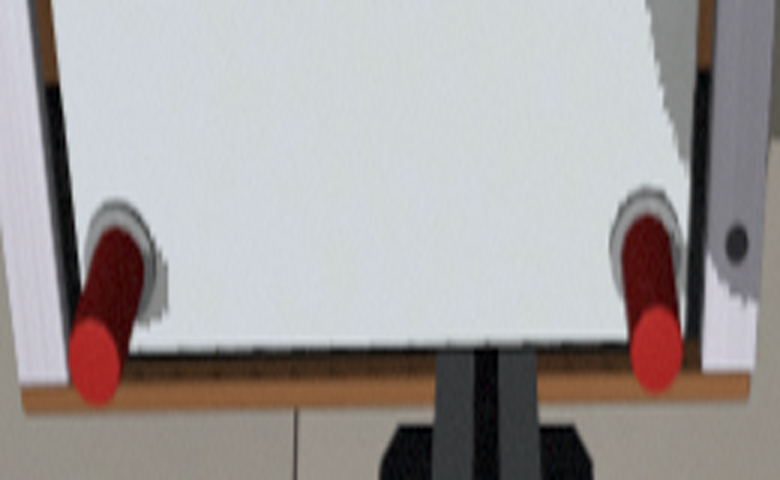

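```bash
python3 -m jog '{"linear":[[0.046,0.058,0],[0,0,-0.05],[0,0,-0.05],[0,0,-0.035],[0,0,0],[0,0,0]],"turn":[0,0,0,0,0,0]}'
python3 - <<'E'
from h import *
s=manip.get_state();print(s['eef_pos'],w2t(s['eef_pos']))
E
```

```text
t: 44.18
eef_pos: [0.4992, 0.3563, 0.0872]
orientation: [0.047, 0.671, 0.739, 0.045]
ft_force: [0.0, 0.7, 0.9]
gripper_width: -0.0001
[0.49923505 0.35629849 0.08723938] [33.98743652 66.80918243]
```

```bash
python3 -m jog '{"linear":[[0.01,0.016,0.004],[0,0,-0.01],[0,0,-0.007],[0,0,0]],"turn":[0,0,0,0]}'
python3 - <<'E'
from h import *
s=manip.get_state();print(s['eef_pos'],w2t(s['eef_pos']))
E
```

```text
t: 44.68
eef_pos: [0.5104, 0.3713, 0.0768]
orientation: [0.048, 0.671, 0.738, 0.047]
ft_force: [-0.8, -0.1, 0.0]
gripper_width: -0.0002
[0.51039853 0.3712763  0.07677565] [46.92305497 80.28612194]
```

```bash
python3 -m jog '{"linear":[[0.004,0.001,-0.003],[0.004,0,0],[0.003,0,0],[0.001,0,0]],"turn":[0,0,0,0]}'
python3 - <<'E'
from h import *
s=manip.get_state();print(s['eef_pos'],w2t(s['eef_pos']))
E
```

```text
t: 45.18
eef_pos: [0.5233, 0.3719, 0.0739]
orientation: [0.048, 0.672, 0.738, 0.047]
ft_force: [0.6, 0.3, -0.3]
gripper_width: -0.0002
[0.52328206 0.37192695 0.07394256] [59.78775557 79.33319195]
```

```bash
python3 -m jog '{"linear":[[0.0012,0,0]],"turn":[0]}';python3 -m jog '{"linear":[[0.0012,0,0]],"turn":[0]}';python3 -m jog '{"linear":[[0.0012,0,0]],"turn":[0]}'
```

```text
t: 45.3
eef_pos: [0.5246, 0.372, 0.074]
orientation: [0.048, 0.672, 0.738, 0.047]
ft_force: [-0.1, 0.1, -0.1]
gripper_width: -0.0003
t: 45.42
eef_pos: [0.5258, 0.372, 0.074]
orientation: [0.048, 0.672, 0.738, 0.047]
ft_force: [-0.6, 0.5, -0.4]
gripper_width: 0.0001
t: 45.55
eef_pos: [0.5264, 0.3719, 0.0739]
orientation: [0.048, 0.672, 0.738, 0.047]
ft_force: [-6.6, 0.5, 1.4]
gripper_width: -0.0001
```

```bash
python3 -m jog '{"linear":[[0.0013,0,0]],"turn":[0]}';python3 -m jog '{"linear":[[0.0014,0,0]],"turn":[0]}';python3 -m jog '{"linear":[[0.0014,0,0]],"turn":[0]}'
```

```text
t: 45.68
eef_pos: [0.5265, 0.3719, 0.0737]
orientation: [0.047, 0.672, 0.738, 0.046]
ft_force: [-8.6, -0.6, 3.8]
gripper_width: 0.0004
t: 45.8
eef_pos: [0.5265, 0.3719, 0.0734]
orientation: [0.046, 0.671, 0.738, 0.044]
ft_force: [-7.3, -0.6, 4.1]
gripper_width: -0.0003
t: 45.92
eef_pos: [0.5265, 0.3719, 0.0732]
orientation: [0.045, 0.671, 0.738, 0.043]
ft_force: [-7.3, 0.0, 2.6]
gripper_width: -0.0
```

```bash
python3 -m jog '{"linear":[[0.0019,0,0.0002]],"turn":[0]}';python3 -m jog '{"linear":[[0.0019,0,0.0002]],"turn":[0]}';python3 -m jog '{"linear":[[0.0019,0,0.0002]],"turn":[0]}'
```

```text
t: 46.05
eef_pos: [0.5265, 0.3719, 0.0731]
orientation: [0.044, 0.671, 0.739, 0.041]
ft_force: [-9.6, 0.2, 4.3]
gripper_width: -0.0001
t: 46.18
eef_pos: [0.5265, 0.3719, 0.0729]
orientation: [0.042, 0.671, 0.739, 0.039]
ft_force: [-8.8, -0.4, 2.9]
gripper_width: 0.0
t: 46.3
eef_pos: [0.5265, 0.3718, 0.0729]
orientation: [0.041, 0.671, 0.739, 0.038]
ft_force: [-9.1, -1.1, 3.6]
gripper_width: -0.0002
```

```bash
python3 -m jog '{"linear":[[0.0021,0,0.0002],[0.0021,0,0.0002]],"turn":[0,0]}';python3 -m jog '{"linear":[[0.0021,0,0.0002],[0.0021,0,0.0002],[0.0021,0,0.0002]],"turn":[0,0,0]}';python3 -m jog '{"linear":[[0.0021,0,0.0002],[0.0021,0,0.0002]],"turn":[0,0]}'
```

```text
t: 46.55
eef_pos: [0.5264, 0.3718, 0.0726]
orientation: [0.038, 0.671, 0.74, 0.034]
ft_force: [-10.4, -0.3, 3.8]
gripper_width: -0.0001
t: 46.92
eef_pos: [0.5263, 0.3718, 0.0722]
orientation: [0.034, 0.671, 0.741, 0.028]
ft_force: [-9.6, -0.4, 3.7]
gripper_width: -0.0
t: 47.18
eef_pos: [0.5262, 0.3717, 0.0719]
orientation: [0.031, 0.67, 0.741, 0.023]
ft_force: [-9.8, -0.5, 5.3]
gripper_width: -0.0004
```

```bash
python3 -m jog '{"linear":[[-0.012,-0.001,0.005],[-0.01,0,0.03],[0.002,-0.054,0],[0.002,-0.054,0],[0.003,-0.053,0],[0,0,0],[0,0,-0.01],[0,0,0]],"turn":[0,0,0,0,0,0,0,0]}'
python3 - <<'E'
from h import *
s=manip.get_state();print(s['eef_pos'],w2t(s['eef_pos']))
E
```

```text
t: 48.18
eef_pos: [0.5091, 0.2075, 0.0999]
orientation: [0.034, 0.669, 0.742, 0.027]
ft_force: [0.1, -0.2, -0.3]
gripper_width: -0.0002
[0.50911578 0.20748776 0.09985714] [ 25.32779323 -82.07759259]
```

```bash
python3 -m jog '{"linear":[[0.018,0.002,-0.012],[0,0,-0.012],[0,0,-0.002],[0,0,0],[0.006,0,0],[0.004,0,0]],"turn":[0,0,0,0,0,0]}'
python3 - <<'E'
from h import *
s=manip.get_state();print(s['eef_pos'],w2t(s['eef_pos']))
E
```

```text
t: 48.92
eef_pos: [0.5361, 0.2129, 0.0732]
orientation: [0.034, 0.667, 0.744, 0.027]
ft_force: [-0.7, 0.2, 0.0]
gripper_width: 0.0001
[0.53609809 0.21285428 0.07315909] [ 52.76746874 -80.10042929]
```

```bash
python3 -m jog '{"linear":[[0.003,-0.001,0],[0.003,-0.001,0],[0.0015,0,0]],"turn":[0,0,0]}';python3 -m jog '{"linear":[[0.0012,0,0]],"turn":[0]}';python3 -m jog '{"linear":[[0.0012,0,0]],"turn":[0]}'
```

```text
t: 49.3
eef_pos: [0.5446, 0.2106, 0.0735]
orientation: [0.034, 0.667, 0.744, 0.028]
ft_force: [-0.5, 0.7, 0.5]
gripper_width: 0.0003
t: 49.42
eef_pos: [0.5457, 0.2105, 0.0735]
orientation: [0.034, 0.667, 0.744, 0.027]
ft_force: [-2.7, 1.0, 0.5]
gripper_width: -0.0003
t: 49.55
eef_pos: [0.546, 0.2104, 0.0732]
orientation: [0.033, 0.667, 0.744, 0.026]
ft_force: [-7.0, -1.6, 3.0]
gripper_width: 0.0001
```

```bash
python3 -m jog '{"linear":[[0.0018,0,0.0002],[0.002,0,0.0002]],"turn":[0,0]}';python3 -m jog '{"linear":[[0.002,0,0.0002],[0.002,0,0.0002],[0.002,0,0.0002]],"turn":[0,0,0]}';python3 -m jog '{"linear":[[0.002,0,0.0002],[0.002,0,0.0002]],"turn":[0,0]}'
python3 -m jog '{"linear":[[-0.012,-0.001,0.005],[-0.01,0,0.03],[-0.03,0.03,0.05],[-0.03,0.03,0.05],[-0.02,0.03,0.03],[0,0,0],[0,0,0]],"turn":[0,0,0,0,0,0,0]}'
python3 - <<'E'
from h import *
c=cap('wrist','w26.png');cs=cap('side','s26.png')
i=cv2.imread('pics/w26.png')
E
```

```text
t: 49.8
eef_pos: [0.546, 0.2103, 0.0727]
orientation: [0.03, 0.667, 0.744, 0.023]
ft_force: [-9.6, -1.1, 4.2]
gripper_width: -0.0001
t: 50.18
eef_pos: [0.5459, 0.2101, 0.072]
orientation: [0.025, 0.667, 0.745, 0.017]
ft_force: [-8.1, -0.8, 4.9]
gripper_width: 0.0001
t: 50.42
eef_pos: [0.5458, 0.2099, 0.0715]
orientation: [0.022, 0.667, 0.745, 0.013]
ft_force: [-8.1, -0.1, 4.1]
gripper_width: 0.0002
t: 51.3
eef_pos: [0.4413, 0.2973, 0.2378]
orientation: [0.023, 0.667, 0.745, 0.016]
ft_force: [0.7, -0.8, 0.3]
gripper_width: -0.0
```

View pics/w26.png

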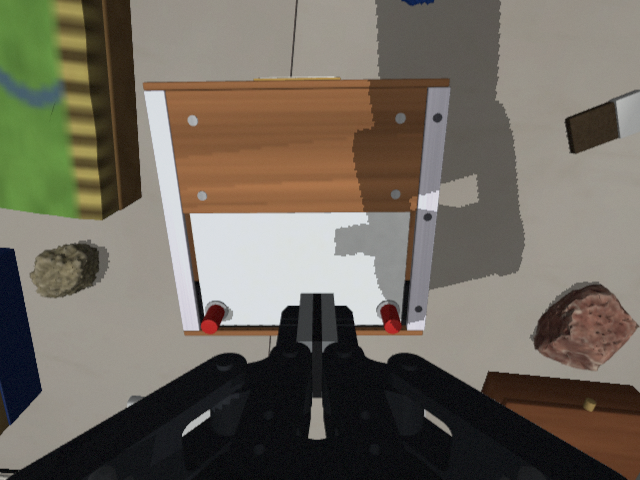

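View pics/s26.png

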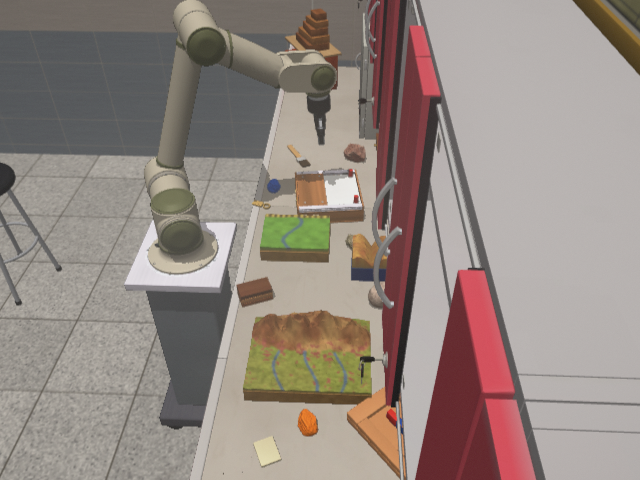

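```bash
python3 -m jog '{"linear":[[0.03,0.03,-0.03],[0.03,0.03,-0.04],[0.006,0.014,-0.04],[0,0,-0.03],[0,0,0],[0,0,0]],"turn":[0,0,0,0,0,0]}'
python3 - <<'E'
from h import *
s=manip.get_state();print(s['eef_pos'],w2t(s['eef_pos']))
E
```

```text
t: 52.15
eef_pos: [0.5121, 0.3678, 0.0888]
orientation: [0.023, 0.67, 0.742, 0.012]
ft_force: [-0.3, -0.9, 0.9]
gripper_width: 0.0002
[0.51209459 0.36782547 0.08881722] [48.17784465 76.65151058]
```

```bash
python3 -m jog '{"linear":[[-0.002,0.004,-0.009],[0,0,-0.006],[0,0,0],[0.005,0.001,0],[0.004,0,0],[0.003,0,0]],"turn":[0,0,0,0,0,0]}'
python3 - <<'E'
from h import *
s=manip.get_state();print(s['eef_pos'],w2t(s['eef_pos']))
E
```

```text
t: 52.9
eef_pos: [0.524, 0.3733, 0.0764]
orientation: [0.024, 0.67, 0.742, 0.015]
ft_force: [-0.5, 0.2, 0.3]
gripper_width: 0.0003
[0.5239726  0.37334118 0.07638028] [60.64843531 80.65081011]
```

```bash
python3 -m jog '{"linear":[[0.0012,0,-0.001],[0.0012,0,0],[0.0015,0,0]],"turn":[0,0,0]}';python3 -m jog '{"linear":[[0.0018,0,0.0002],[0.0021,0,0.0002]],"turn":[0,0]}';python3 -m jog '{"linear":[[0.0022,0,0.0002],[0.0022,0,0.0002],[0.0022,0,0.0002]],"turn":[0,0,0]}';python3 -m jog '{"linear":[[0.0022,0,0.0002],[0.0022,0,0.0002],[0.0022,0,0.0002]],"turn":[0,0,0]}'
```

```text
t: 53.28
eef_pos: [0.5259, 0.3731, 0.0749]
orientation: [0.022, 0.67, 0.742, 0.013]
ft_force: [-9.2, -0.6, 3.8]
gripper_width: -0.0001
t: 53.52
eef_pos: [0.5258, 0.3731, 0.0748]
orientation: [0.019, 0.67, 0.742, 0.009]
ft_force: [-9.4, -1.1, 5.3]
gripper_width: -0.0004
t: 53.9
eef_pos: [0.5257, 0.3729, 0.0744]
orientation: [0.015, 0.669, 0.743, 0.002]
ft_force: [-9.0, -2.0, 4.1]
gripper_width: 0.0
t: 54.28
eef_pos: [0.5256, 0.3727, 0.0742]
orientation: [0.01, 0.669, 0.743, -0.004]
ft_force: [-9.3, -0.9, 4.0]
gripper_width: 0.0
```

Seated at about 10 N. I'll back off and take the last look.

```bash
python3 -m jog '{"linear":[[-0.012,-0.001,0.005],[-0.01,0,0.03],[-0.03,-0.02,0.05],[-0.03,-0.02,0.05],[-0.01,-0.02,0.03],[0,0,0],[0,0,0]],"turn":[0,0,0,0,0,0,0]}'
python3 - <<'E'
from h import *
c=cap('wrist','w27.png');cs=cap('side')
i=cv2.imread('pics/w27.png');cv2.imwrite('pics/w27c.png',cv2.resize(i[200:360,150:470],None,fx=2.4,fy=3.6,interpolation=cv2.INTER_CUBIC))
u,v=map(int,proj(cs,(.55,.29,.07)));cv2.imwrite('pics/s27c.png',cv2.resize(cs['img'][v-30:v+30,u-40:u+40],None,fx=8,fy=8,interpolation=cv2.INTER_CUBIC)[:,:,::-1])
E
```

```text
t: 55.15
eef_pos: [0.4281, 0.3099, 0.244]
orientation: [0.012, 0.668, 0.744, -0.003]
ft_force: [0.5, 0.4, 0.1]
gripper_width: -0.0001
```

View pics/w27c.png

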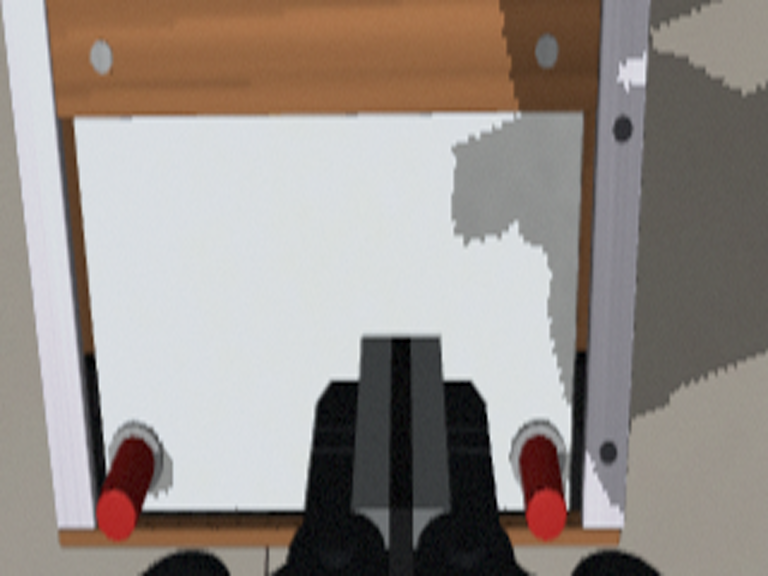

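View pics/s27c.png

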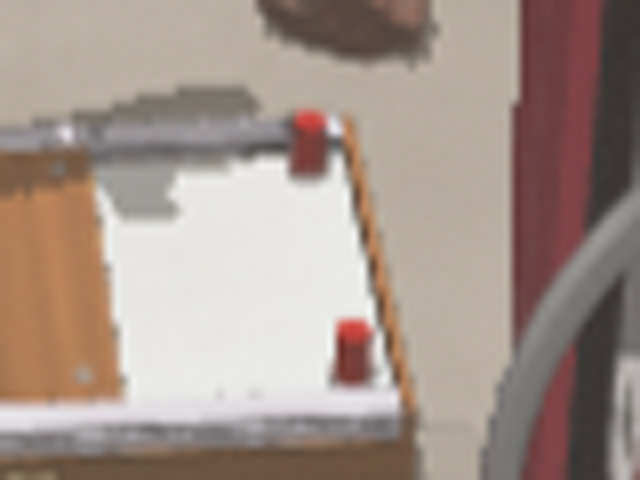

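Both views show the shutter square and tight against the far wall at both ends, and the gripper is clear.

```bash
python3 -c "
from rig import manip
print(manip.sign_off())"
```

```text
the job is handed in; nothing more can be done
None
```

The job is done and handed in, with about 55 of the 70 s used. The pink feldspar is in the bay, left of the yellow rock, and the shutter is closed.

- **Closing:** I walked the shutter shut with alternate pushes at the two studs. The forces I read were about 2–4 N while it moved and at most about 11 N against the stop. I saw no sign of jamming.
- **Home at both ends:** Both studs stopped at the same tray x (within about 1 mm). The last wrist and side pictures show the shutter's leading edge even along the far wall.
- **Seating:** I pushed the left stud at about 9.6–10.4 N for 0.6 s or more, then the right at 8–9.6 N. I finished on the left at 9.0–9.4 N along world x for about 1 s, so the final push read slightly under 10 N. These are readings at the end of each move, not a continuous record.
- **Disagreements:** My tray position fit was 2–4 mm off in places, so I relied on contact and the pictures rather than absolute position. I also let the tool tilt drift to about 5–8°, with no visible effect.
- **Other objects:** Nothing else looks moved in the last pictures. Only the shutter hides the rocks in the bay, so I could not look at them again. It passed over the feldspar with no extra resistance.

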